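# Sort boxwood lid collars on the gauge pin and hang up the pail

### The job

Try every boxwood lid collar on the stepped gauge pin, one at a time from the tallest to the shortest, sliding it down as far as it goes: one that drops right down to the foot plate is good and goes into the pail, one that stops up on the step is tight and goes into the wooden tray. When all are sorted, raise the pail's flat-lying bail upright and hang the pail by it on both prongs of the double hook, clear of the bench and no longer swinging much. Leave the other things on the bench where they are.

Things in the scene. Friction and masses are not known exactly. Their poses are not given: they have to be found in the camera images.
- collar_a_mid (a point): centre (half-way up, on the axis) of a turned boxwood lid collar, the tallest of four possible ones: plain upright tube 80 mm high, 60 mm outside diameter, z along its axis; its bore is either 38 mm (good) or 30 mm (tight), not told which. Only some collars are present in a run (None if absent). About 104 g.
- collar_b_mid (a point): centre (half-way up, on the axis) of a turned boxwood lid collar, the second tallest of four possible ones: plain upright tube 68 mm high, 60 mm outside diameter, z along its axis; its bore is either 38 mm (good) or 30 mm (tight), not told which. Only some collars are present in a run (None if absent). About 88 g.
- collar_c_mid (a point): centre (half-way up, on the axis) of a turned boxwood lid collar, the third tallest of four possible ones: plain upright tube 56 mm high, 60 mm outside diameter, z along its axis; its bore is either 38 mm (good) or 30 mm (tight), not told which. Only some collars are present in a run (None if absent). About 73 g.
- collar_d_mid (a point): centre (half-way up, on the axis) of a turned boxwood lid collar, the shortest of four possible ones: plain upright tube 44 mm high, 60 mm outside diameter, z along its axis; its bore is either 38 mm (good) or 30 mm (tight), not told which. Only some collars are present in a run (None if absent). About 57 g.
- gauge: fixed steel gauge with a stepped upright pin, origin centre of its underside on the bench, z up along the pin. Flat foot plate 100 x 80 x 8 mm; lower pin 34 mm diameter from 8 to 34 mm height, a 45 degree cone (the step) from 34 to 38 mm, upper pin 26 mm diameter from 38 to 58 mm, tapered tip to 66 mm. A good collar drops until its underside lies on the foot plate (8 mm); a tight one stops on the step with its underside at about 36 mm.
- tray: fixed oblong dark wooden reject tray, 130 mm (its x) by 160 mm (its y) outside, 20 mm high, walls and floor 5 mm, origin centre of its underside on the bench
- pail: round bare-metal pail standing on the bench, 95 mm high, outside radius 69 mm at the bottom and 78 mm at the rim (rolled rim 81), wall 4 mm, floor 5 mm thick, 0.5 kg; origin centre of its underside, z up. The bail's pivots are 80 mm above the underside at y = +/-88 mm; the bail lies flat towards the pail's own +x.
- bail (a joint): angle of the pail's wire bail: 0 lying flat (level, sticking out over the rim to the pail's +x), 1.57 upright, 3.14 flat on the other side. Light friction: it stays when left near upright and falls from lower angles.
- bail_grip (a point): centre of the turned dark wooden grip in the middle of the bail's top bar: 16 mm diameter, 56 mm long along the pail's y; either side of it the straight bar is bare wire 8 mm thick out to 70 mm from the centre. 120 mm from the pivot line.
- hook: fixed stand with a double-pronged hook: pine base 200 x 160 x 12 mm, a post at its x = +126 mm (50 mm wide, 265 mm high), a steel crosspiece (124 mm wide, front at x = +105 mm), and two 8 mm steel prongs at y = +/-42 mm reaching from the crosspiece towards -x, with upturned tips at x = -24 mm, tops 254 mm above the bench. Origin: on the bench below the seat of the prongs.
- hook_seat (a point): point midway between the two prongs where the centre of the bail's bar rests when hung: 240 mm above the bench, 2 mm along the stand's x; axes as the stand's. The bar has to pass over the tips from the -x side and come down about 20 mm behind them. The hung pail sways for a few seconds after it is let go.
- bowl: bystander: dark walnut bowl, 130 mm wide, 55 mm high, origin centre of underside
- tin: bystander: round closed tin of shavings, 90 mm wide, 55 mm high, origin centre of underside
- depth_gauge: bystander: black iron depth gauge with wooden grip lying on the bench, about 210 mm long along its x, 22 mm high; origin near the middle
- sanding_block: bystander: cork sanding block 45 x 100 x 28 mm, origin centre of underside
- calliper: bystander: steel calliper lying flat, 160 mm long along its x, 8 mm high
Not all that is in view belongs to the job. What is shaped like the part that bears collar_d_mid but pink is not meant.

How it is judged:
On the way, in this order (a step that is already met when the one before it is completed fails the run):
1. the tallest collar (80 mm), if present, is slid onto the gauge pin as far as it goes (horizontal distance between collar_a_mid and gauge below 0.006 m and z of collar_a_mid in the frame of gauge below 0.082 m and angle between the z axis of collar_a_mid and the z axis of gauge, either way round below 0.12 rad), for 0.2 s.
2. the second tallest collar (68 mm), if present, is slid onto the gauge pin as far as it goes (horizontal distance between collar_b_mid and gauge below 0.006 m and z of collar_b_mid in the frame of gauge below 0.046 m and angle between the z axis of collar_b_mid and the z axis of gauge, either way round below 0.12 rad), for 0.2 s.
3. the third tallest collar (56 mm), if present, is slid onto the gauge pin as far as it goes (horizontal distance between collar_c_mid and gauge below 0.006 m and z of collar_c_mid in the frame of gauge below 0.07 m and angle between the z axis of collar_c_mid and the z axis of gauge, either way round below 0.12 rad), for 0.2 s.
4. the shortest collar (44 mm), if present, is slid onto the gauge pin as far as it goes (horizontal distance between collar_d_mid and gauge below 0.006 m and z of collar_d_mid in the frame of gauge below 0.034 m and angle between the z axis of collar_d_mid and the z axis of gauge, either way round below 0.12 rad), for 0.2 s.
5. with every collar sorted (good in the pail, tight in the tray), the bail is raised upright (x of collar_a_mid in the frame of tray between -0.05 and 0.05 m and y of collar_a_mid in the frame of tray between -0.065 and 0.065 m and z of each of collar_a_mid, collar_c_mid in the frame of tray below 0.06 m and z of collar_b_mid in the frame of pail between 0.01 and 0.105 m and x of collar_b_mid in the frame of pail between -0.06 and 0.06 m and y of collar_b_mid in the frame of pail between -0.06 and 0.06 m and x of collar_c_mid in the frame of tray between -0.05 and 0.05 m and y of collar_c_mid in the frame of tray between -0.065 and 0.065 m and z of collar_d_mid in the frame of pail between 0.01 and 0.105 m and x of collar_d_mid in the frame of pail between -0.06 and 0.06 m and y of collar_d_mid in the frame of pail between -0.06 and 0.06 m and value of joint bail between 1.25 and 1.9 rad), for 0.1 s.
At the end, for the whole second after the job is handed in: Every collar with a 38 mm bore is in the pail, every one with a 30 mm bore in the tray; the pail hangs on both prongs (bar within 20 mm along, 30 mm sideways, 12 mm in height of the seat point), over 25 mm above the bench, tilted under 0.45 rad, swaying slower than 0.15 m/s (x of collar_a_mid in the frame of tray between -0.05 and 0.05 m and y of collar_a_mid in the frame of tray between -0.065 and 0.065 m and z of each of collar_a_mid, collar_c_mid in the frame of tray below 0.06 m and z of collar_b_mid in the frame of pail between 0.01 and 0.105 m and x of collar_b_mid in the frame of pail between -0.06 and 0.06 m and y of collar_b_mid in the frame of pail between -0.06 and 0.06 m and x of collar_c_mid in the frame of tray between -0.05 and 0.05 m and y of collar_c_mid in the frame of tray between -0.065 and 0.065 m and z of collar_d_mid in the frame of pail between 0.01 and 0.105 m and x of collar_d_mid in the frame of pail between -0.06 and 0.06 m and y of collar_d_mid in the frame of pail between -0.06 and 0.06 m and x of bail_grip in the frame of hook_seat between -0.02 and 0.02 m and y of bail_grip in the frame of hook_seat between -0.03 and 0.03 m and z of bail_grip in the frame of hook_seat between -0.012 and 0.012 m and contact force between hook and pail above 2 N and height (world z) of pail above 0.025 m and angle between pail's own z axis and vertical below 0.45 rad and linear speed of pail below 0.15 m/s); the robot touches nothing.
It fails at once if the bowl is pushed more than 40 mm (distance of bowl from where it was at the start of the episode above 0.04 m).
It fails at once if the tin is pushed more than 40 mm (distance of tin from where it was at the start of the episode above 0.04 m).
It fails at once if the depth gauge is pushed more than 40 mm (distance of depth_gauge from where it was at the start of the episode above 0.04 m).
It fails at once if the sanding block is pushed more than 40 mm (distance of sanding_block from where it was at the start of the episode above 0.04 m).
It fails at once if the calliper is pushed more than 40 mm (distance of calliper from where it was at the start of the episode above 0.04 m).
Of collar_a, collar_b, collar_c, collar_d only 3 to 4 are there at a start; the rules pass over those that are not, and their reading is None.
At some moment in a run one of collar_a, collar_b, collar_c, collar_d may be knocked a few centimetres aside while the robot is not near it.
It also fails if it takes over 210 s, if anything falls off the work surface, if the arm or the gripper's body presses on something with over 40 N, if the wrist force passes 120 N, or if a joint passes its speed limit or range.

### The arm

A 6-joint arm with a two-finger parallel gripper is mounted at the origin on the work surface. World frame = base frame: x ahead of the robot, y to its left, z up, the work surface at z = 0. Lengths are in m, angles in rad, forces in N, time in s.
With the tool pointing down it reaches from about 0.35 to 0.975 m from the base axis. Payload 4.9 kg.
Tool frame: the origin (TCP) lies at the very end of the fingers, on their centre line; the grasp point (between the pads) lies 19 mm behind it; x points along the fingers, y is the direction in which the jaws open and shut, and the axes are right-handed (so a half turn about x gives the same grasp; the last joint's range is limited). The gripper opens to 85 mm and grips with 20 to 120 N. Pads are 22 mm wide; open, the fingers measure 114 mm over their backs; the gripper's body (76 mm by 85 mm) begins 54 mm behind the grasp point. The pads swing forward as they close: fully open they stand 13 mm farther back than shut.
Start: joints at [1.071, 0.053, 1.613, -0, 1.476, -0.119], TCP at [0.232, 0.58, 0.231] pointing down, gripper open.
Joint ranges: [-3.01, 3.01], [-1.01, 2.22], [0.06, 2.58], [-1.02, 4.17], [0.09, 2.62], [-3.14, 3.14]. Speed limits (rad/s): [2.57, 2.57, 3.14, 3.14, 3.14, 3.14].

### API

Orientations are given as a rotation vector (axis times angle).
In Python, from station import ctrl gives the robot as it stands. The module is installed in compiled form; this text tells all that it offers.
- The arm moves only by the shell command python3 -m handwheel 'ROWS' [FORCE]. ROWS is JSON, one flat list of numbers, 7 for each row, row after row: the opening, from 0 (shut) to 1 (fully open), then the shift along the tool's x, y, z in m, then the turn, a rotation vector about the tool's x, y, z in degrees. A call has 1 to 12 rows; each row is the pose to reach, as a shift and turn from the pose commanded when the call began, along the tool's axes at that moment; what a row does not reach only later rows make up. A row lasts 1/12 s, in which the tool goes at most 41.7 mm and 7.16 degrees, less where a joint would pass 70% of its speed; a pose out of reach is approached as far as the arm can. A call with a gripper value outside its range is refused whole. The fingers move at their own pace and stop on an object; FORCE is the grip in N (left out, the last holds). Time passes only in rows, so rows that repeat a pose let the fingers close. It gives the time, the measured TCP pose, the force and the opening at its end, in the units of the state.
- ctrl.get_obs(): the state, without advancing time (a new reading comes with each control period).
- ctrl.get_image(name): name is "side" or "top" or "wrist"; returns (picture, depth): 400x640x3 uint8, blue, green, red; 400x640 float32, m along the optical axis (not along the pixel's ray), 0 where there is no reading.
- ctrl.camera_params(name): a dict with "fov_y" (degrees; the focal length in pixels is half the picture's height over the tangent of half this angle, whatever the lens; pixels are square), "cx", "cy" (the principal point, pixels), "dist_coeffs" ([k1, k2, p1, p2, k3] as OpenCV has them; the pictures are not rectified), "R" (3x3) and "t" (3): a world point X has camera coordinates R X + t; the wrist camera has in their place "hand_eye" (4x4, takes a point from camera to tool coordinates, whose origin is the TCP and whose axes are the tool frame's). Camera axes: x right, y down, z forward; pixel columns grow to the right and rows downward; lengths in m; the calibration is good to about 2 mm. A picture is of the moment at which its call begins: read the wrist's pose just before it. camera_params takes no time and is no camera call.
- ctrl.finish_job(): hands the job in, once; it reports no verdict.
The state is a dict: "t": time; "q": joint angles; "dq": joint speeds; "effort": joint torques, N m; "tool_pos": TCP position; "tool_rot": TCP orientation; "contact_force": force on the tool from outside, world axes, zero at the start; "wrist_torque": the same for the moment, N m; "opening": finger opening in m.
Only numpy, scipy, OpenCV 4.12 (cv2) and the standard library are available. Lean on these libraries where they do the work, as an engineer would, in place of code of your own. Each camera call takes 0.05 s, during which the arm holds its last target.

## Working session

There is one attempt and no reset: what is moved stays moved. The work goes in short steps, Python scripts to look and compute and a shell command to move; the robot and the scene stay as the last step left them, time stands still between calls to the robot, and variables do not carry over. Pictures are saved under pics/ and viewed, and the job is handed in when it is done.

```bash
mkdir -p pics
cat > h.py <<'E'
import numpy as np, cv2
from scipy.spatial.transform import Rotation as Ro
from station import ctrl
def K(n):
    p=ctrl.camera_params(n); f=200/np.tan(np.radians(p['fov_y'])/2)
    return p,np.array([[f,0,p['cx']],[0,f,p['cy']],[0,0,1]]),np.array(p['dist_coeffs'],float)
def pose(n,o=None):
    p,k,d=K(n)
    if n!='wrist':
        R=np.array(p['R']);t=np.array(p['t']); return R.T,-R.T@t
    o=o or ctrl.get_obs(); H=np.array(p['hand_eye'])
    Rt=Ro.from_rotvec(o['tool_rot']).as_matrix()
    return Rt@H[:3,:3], Rt@H[:3,3]+np.array(o['tool_pos'])
def ray(n,uv,o=None):
    p,k,d=K(n); x=cv2.undistortPoints(np.array(uv,float).reshape(-1,1,2),k,d).reshape(-1,2)
    R,c=pose(n,o); return c, np.c_[x,np.ones(len(x))]@R.T
def onplane(n,uv,z,o=None):
    c,d=ray(n,uv,o); s=(z-c[2])/d[:,2]; return c+s[:,None]*d
def bydepth(n,uv,depth,o=None):
    c,d=ray(n,uv,o); uv=np.array(uv,int).reshape(-1,2); return c+depth[uv[:,1],uv[:,0]][:,None]*d
def cloud(n,depth,o=None):
    v,u=np.mgrid[:400,:640]; return bydepth(n,np.c_[u.ravel(),v.ravel()],depth,o).reshape(400,640,3)
def proj(n,X,o=None):
    p,k,d=K(n); R,c=pose(n,o); return cv2.projectPoints(((np.atleast_2d(X)-c)@R),np.zeros(3),np.zeros(3),k,d)[0].reshape(-1,2)
def snap(n,tag):
    o=ctrl.get_obs(); im,de=ctrl.get_image(n); cv2.imwrite(f'pics/{tag}.png',im); np.save(f'/tmp/{tag}.npy',de); return o,im,de
E
python3 - <<'E'
from h import *
np.set_printoptions(precision=4,suppress=True)
o=ctrl.get_obs(); print(o)
for n in ['side','top','wrist']:
    print(n,pose(n,o), K(n)[1][0,0],K(n)[2]); _,im,de=snap(n,n+'0'); print((de>0).mean())
print(np.array(ctrl.camera_params('wrist')['hand_eye']))
E
```

```text
{'t': 0.0, 'q': array([ 1.071 ,  0.0534,  1.6143, -0.    ,  1.476 , -0.119 ]), 'dq': array([-0.0018,  0.0008,  0.0006, -0.0013,  0.0007,  0.0005]), 'effort': array([ -0.0001, -39.3716, -37.0162,  -0.0002,   0.0074,   0.    ]), 'tool_pos': array([0.232 , 0.5797, 0.2301]), 'tool_rot': array([ 0.2972,  1.5507, -0.3003]), 'contact_force': array([0.6343, 0.3795, 0.2126]), 'wrist_torque': array([-0.0029, -0.0491, -0.0016]), 'opening': 0.08533382036310104}
side (array([[ 0.9479, -0.2268,  0.2239],
       [-0.318 , -0.7176,  0.6196],
       [ 0.0202, -0.6585, -0.7523]]), array([ 0.2712, -0.7594,  1.06  ])) 418.0218976297691 [0.028 0.    0.    0.    0.   ]
0.99596484375
top (array([[ 0.0051, -0.99  ,  0.1407],
       [-1.    , -0.005 ,  0.0009],
       [-0.0002, -0.1407, -0.9901]]), array([ 0.3242, -0.0379,  1.4915])) 417.56225148183853 [-0.071  0.     0.     0.     0.   ]
0.99616796875
wrist (array([[ 0.3715,  0.8822,  0.2892],
       [ 0.9284, -0.3526, -0.1169],
       [-0.0012,  0.312 , -0.9501]]), array([0.1569, 0.6104, 0.3735])) 333.92371042068646 [-0.0078  0.      0.      0.      0.    ]
0.99583203125
[[-0.0008 -0.3122  0.95   -0.1434]
 [ 1.     -0.0001  0.0009  0.0003]
 [-0.0002  0.95    0.3122 -0.0812]
 [ 0.      0.      0.      1.    ]]
```

View pics/side0.png

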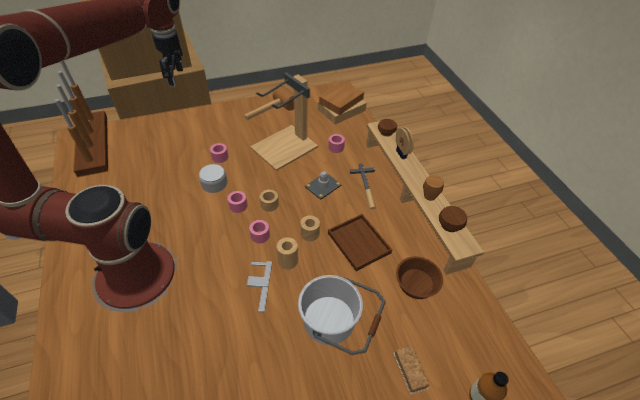

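View pics/top0.png

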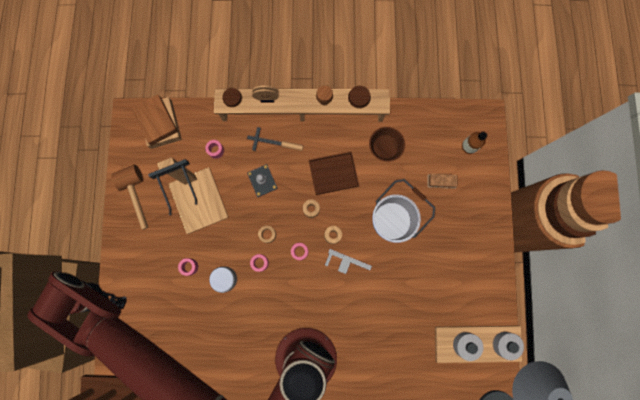

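View pics/wrist0.png

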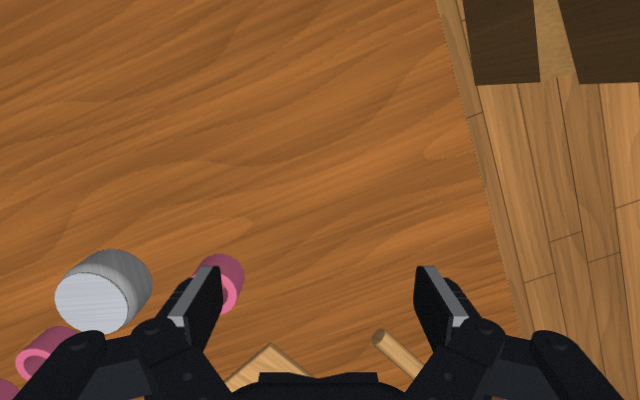

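The top view shows three boxwood collars at about (266,234), (311,208) and (333,234). Pink look-alikes sit at (187,267), (259,263), (299,251) and (214,149). The gauge is at (262,180), the tray at (333,173), the pail at (397,218) with its bail toward (405,195), and the hook stand at (190,195). Next I'll measure them.

Run:
```python
from h import *
np.set_printoptions(precision=4,suppress=True)
for n in ['top','side']:
    im=cv2.imread(f'pics/{n}0.png'); de=np.load(f'/tmp/{n}0.npy'); P=cloud(n,de); np.save(f'/tmp/{n}c.npy',P)
    seeds={'top':dict(c1=(266,234),c2=(311,208),c3=(333,234),pinkA=(187,267),pinkB=(259,263),pinkC=(299,251),pinkD=(214,149)),'side':dict(c1=(269,200),c2=(310,227),c3=(287,252))}[n]
    for k,(u,v) in seeds.items():
        w=P[v-16:v+17,u-16:u+17].reshape(-1,3)
        zt=np.percentile(w[w[:,2]<.12][:,2],99); 
        m=(w[:,2]>zt-.006)&(w[:,2]<.12); q=w[m]
        # tight circle
        c,r=cv2.minEnclosingCircle(q[:,:2].astype(np.float32))
        print(n,k,'ztop',zt,'c',c,'r',r,m.sum())
P=np.load('/tmp/topc.npy')
for k,(u,v) in dict(gauge=(262,180),tray=(333,173),bowl=(387,144),pailfloor=(392,225),grip=(433,212),base=(200,205)).items(): print(k,P[v,u])
im=cv2.imread('pics/top0.png'); 
cv2.imwrite('pics/cropL.png',cv2.resize(im[120:300,100:300],None,fx=4,fy=3.3,interpolation=cv2.INTER_CUBIC)[:600,:800])
cv2.imwrite('pics/cropR.png',cv2.resize(im[110:290,290:490],None,fx=4,fy=3.3,interpolation=cv2.INTER_CUBIC)[:600,:800])
```

```text
top c1 ztop 0.04810323120274668 c (0.42881789803504944, 0.13831007480621338) r 0.02988937310874462 96
top c2 ztop 0.06035907551334655 c (0.5195145606994629, -0.015902627259492874) r 0.02989646978676319 113
top c3 ztop 0.08467805052742004 c (0.426046758890152, -0.09157659858465195) r 0.02936573326587677 111
top pinkA ztop 0.04778929868380273 c (0.31176283955574036, 0.4135512411594391) r 0.031200837343931198 99
top pinkB ztop 0.04858109241651322 c (0.3287835419178009, 0.1641819030046463) r 0.029773669317364693 98
top pinkC ztop 0.04793026038590896 c (0.370069682598114, 0.023838868364691734) r 0.029787292703986168 99
top pinkD ztop 0.04642623381707205 c (0.7352630496025085, 0.33482038974761963) r 0.030433611944317818 100
side c1 ztop 0.047301254511894125 c (0.4311371445655823, 0.13760283589363098) r 0.03043774887919426 121
side c2 ztop 0.06581296873532495 c (0.497083842754364, -0.04751484841108322) r 0.06401321291923523 23
side c3 ztop 0.08427483769993163 c (0.42892202734947205, -0.09135137498378754) r 0.030473483726382256 192
gauge [0.6155 0.1557 0.0545]
tray [ 0.6525 -0.0954  0.006 ]
bowl [ 0.7604 -0.293   0.0144]
pailfloor [ 0.4633 -0.3056  0.011 ]
grip [ 0.5018 -0.4346  0.0822]
base [0.5316 0.3829 0.0132]
```

View pics/cropL.png

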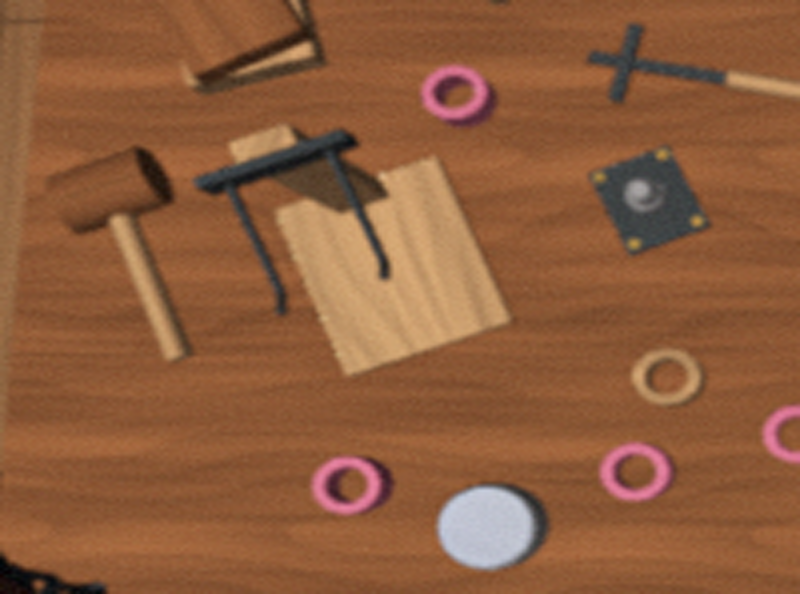

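View pics/cropR.png

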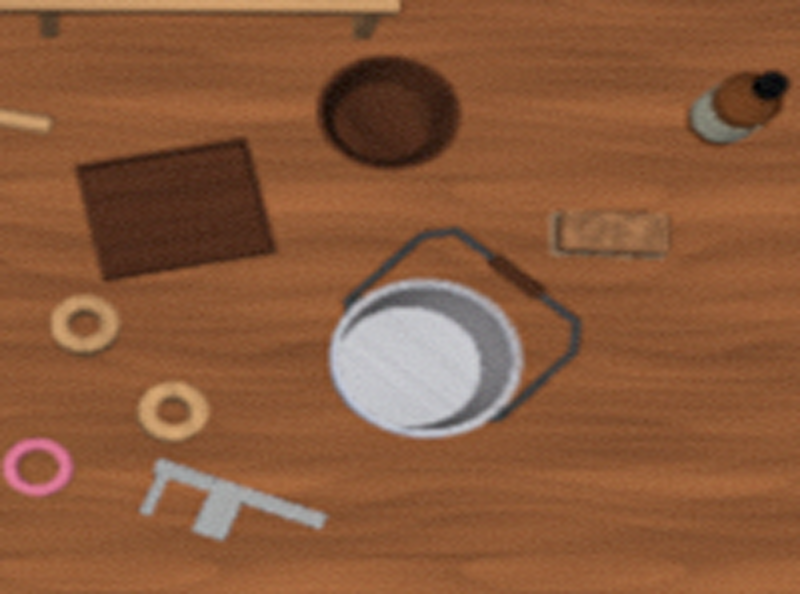

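Measured tops minus about 4 mm of bias give heights of 44 mm (266,234), 56 mm (311,208) and 80 mm (333,234). So those are D, C and A, and B is absent. From above the bores look narrow on A and C and wide on D. The pink rings are decoys. Next come the fixed things.

Run:
```python
from h import *
np.set_printoptions(precision=4,suppress=True)
im=cv2.imread('pics/top0.png'); sd=cv2.imread('pics/side0.png')
hsv=cv2.cvtColor(im,cv2.COLOR_BGR2HSV); P=np.load('/tmp/topc.npy')
# tray: dark
g=im.max(2); m=np.zeros(g.shape,np.uint8); m[145:200,300:365]=(g[145:200,300:365]<95)*255
cs=cv2.findContours(m,0,2)[0]; c=max(cs,key=cv2.contourArea)
b=cv2.boxPoints(cv2.minAreaRect(c)); W=onplane('top',b,0.02); print('tray',b,W,W.mean(0),[np.linalg.norm(W[i]-W[i-1]) for i in range(4)])
# pail rim
w=P[170:260,350:450].reshape(-1,3); 
q=w[(w[:,2]>.092)&(w[:,2]<.115)]; print('rimz',np.percentile(q[:,2],[5,50,95]),len(q)); print('rim',cv2.minEnclosingCircle(q[:,:2].astype(np.float32)))
Ps=np.load('/tmp/sidec.npy'); w=Ps[270:350,290:370].reshape(-1,3);q=w[(w[:,2]>.092)&(w[:,2]<.115)];print('rim side',cv2.minEnclosingCircle(q[:,:2].astype(np.float32)))
# rim by bright/blueish contour & ellipse
m=((hsv[...,1]<70)&(g>90)).astype(np.uint8)*255; mm=np.zeros_like(m); mm[180:250,365:430]=m[180:250,365:430]
c=max(cv2.findContours(mm,0,2)[0],key=cv2.contourArea); e=cv2.fitEllipse(cv2.convexHull(c)); print('ell',e)
# grip center
cr=im[180:240,400:445]; h2=hsv[180:240,400:445]
print('grip top',onplane('top',[(419,193.5)],.080), 'side',onplane('side',[(375,324.5)],.080))
# hook tips
T=onplane('top',[(170.5,213),(196.3,202.5)],.252); print('tips',T,np.linalg.norm(T[0]-T[1]))
cv2.imwrite('pics/sc1.png',cv2.resize(sd[65:175,230:360],None,fx=5,fy=5,interpolation=cv2.INTER_CUBIC))
cv2.imwrite('pics/tc1.png',cv2.resize(im[150:240,140:240],None,fx=6,fy=6,interpolation=cv2.INTER_CUBIC))
```

```text
tray [[308.5769 159.8846]
 [351.6538 151.2692]
 [358.6154 186.0769]
 [315.5385 194.6923]] [[ 0.6974 -0.0065  0.02  ]
 [ 0.7304 -0.1627  0.02  ]
 [ 0.602  -0.1866  0.02  ]
 [ 0.5699 -0.0324  0.02  ]] [ 0.6499 -0.097   0.02  ] [np.float64(0.13013311153513488), np.float64(0.1596103428215224), np.float64(0.13065487552280214), np.float64(0.15757194627056287)]
rimz [0.0926 0.096  0.1007] 308
rim ((0.4975917339324951, -0.3172452449798584), 0.10255556553602219)
rim side ((0.4823070764541626, -0.30550792813301086), 0.08313314616680145)
ell ((395.9783020019531, 218.29931640625), (47.666236877441406, 48.99509811401367), 127.6739501953125)
grip top [[ 0.566  -0.3887  0.08  ]] side [[ 0.5708 -0.3853  0.08  ]]
tips [[0.4732 0.404  0.252 ]
 [0.5056 0.3266 0.252 ]] 0.08393194737858752
```

View pics/sc1.png

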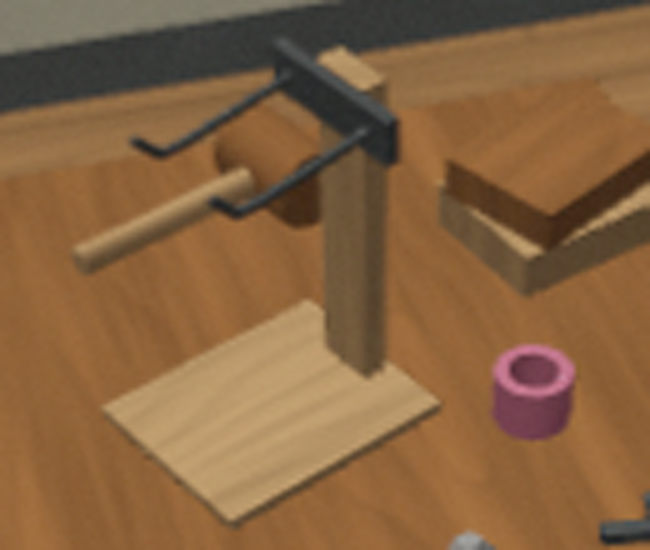

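View pics/tc1.png

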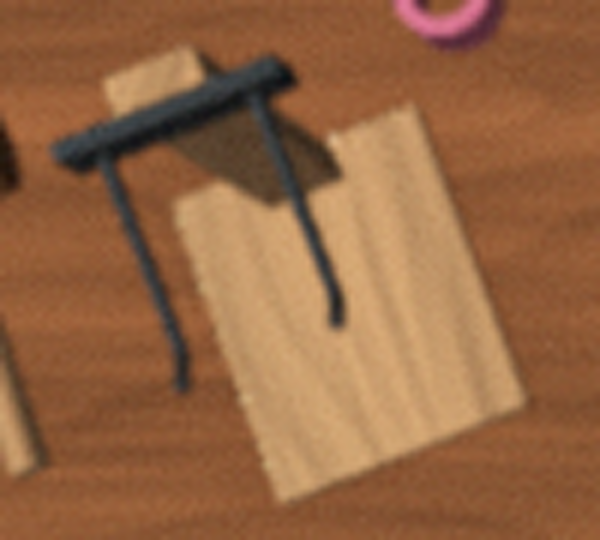

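```bash
cat >> h.py <<'E'
np.set_printoptions(precision=4,suppress=True)
def goto(x,y,z,phi=None):
    "print tool-frame shift and x-turn (deg) for target TCP, tool down, tool-y azimuth phi deg"
    o=ctrl.get_obs(); R=Ro.from_rotvec(o['tool_rot']).as_matrix(); s=R.T@(np.array([x,y,z])-o['tool_pos'])
    a=np.degrees(np.arctan2(R[1,1],R[0,1])); 
    if phi is None: phi=a
    c,sn=np.cos(np.radians(phi)),np.sin(np.radians(phi))
    Rt=np.array([[0,c,sn],[0,sn,-c],[-1,0,0]]); rv=np.degrees((Ro.from_matrix(R.T@Rt)).as_rotvec())
    print('t %.2f pos'%o['t'],o['tool_pos'],'phi %.1f'%a,'open %.4f'%o['opening'],'F',np.array(o['contact_force']),'\n -> shift',s,'turn',rv)
E
python3 - <<'E'
from h import *
im=cv2.imread('pics/top0.png')
print('pailC top',onplane('top',[(395.98,218.3)],.095))
goto(.232,.58,.40,68.2); goto(.61,.181,.25,12)
E
```

```text
pailC top [[ 0.4782 -0.3043  0.095 ]]
t 0.15 pos [0.232  0.5798 0.2303] phi 68.2 open 0.0855 F [-0.0358 -0.2759 -0.5892] 
 -> shift [-0.1697 -0.0001 -0.0001] turn [-0.0183 -0.0106  0.0932]
t 0.15 pos [0.232  0.5798 0.2303] phi 68.2 open 0.0855 F [-0.0358 -0.2759 -0.5892] 
 -> shift [-0.0194 -0.2298  0.4991] turn [56.1816  0.036   0.0908]
```

```bash
python3 -m handwheel '[1,-0.04,0,0,0,0,0, 1,-0.08,0,0,0,0,0, 1,-0.12,0,0,0,0,0, 1,-0.16,0,0,0,0,0, 1,-0.16,-0.015,0.033,7,0,0, 1,-0.16,-0.03,0.066,14,0,0, 1,-0.16,-0.045,0.1,21,0,0, 1,-0.16,-0.06,0.133,28,0,0, 1,-0.16,-0.077,0.166,35,0,0, 1,-0.16,-0.09,0.2,42,0,0, 1,-0.16,-0.107,0.233,49,0,0, 1,-0.16,-0.12,0.266,56,0,0]'
python3 -c "
from h import *
goto(.61,.181,.25,12)"
```

```text
t: 1.15
tool_pos: [0.4354, 0.3682, 0.3911]
tool_rot: [1.055, 1.3, -1.056]
contact_force: [0.5, -0.6, -0.8]
opening: 0.0855
t 1.15 pos [0.4354 0.3682 0.3911] phi 11.8 open 0.0855 F [ 0.517  -0.5565 -0.8471] 
 -> shift [0.1411 0.1326 0.219 ] turn [-0.1699  0.0137  0.0169]
```

```bash
python3 -m handwheel '[1,0,0.02,0.035,0,0,0, 1,0,0.04,0.07,0,0,0, 1,0,0.06,0.1,0,0,0, 1,0.03,0.08,0.13,0,0,0, 1,0.06,0.1,0.16,0,0,0, 1,0.09,0.12,0.19,0,0,0, 1,0.12,0.1326,0.219,0,0,0, 1,0.1411,0.1326,0.219,0,0,0, 1,0.1411,0.1326,0.219,0,0,0]'
python3 -c "
from h import *
o,im,de=snap('wrist','w1'); print(o['tool_pos'])
print(proj('wrist',[[.616,.156,.066],[.65,-.097,.02],[.52,-.016,.056]],o))"
```

```text
t: 1.9
tool_pos: [0.608, 0.1805, 0.2405]
tool_rot: [1.046, 1.31, -1.065]
contact_force: [-1.4, 0.5, -1.1]
opening: 0.0856
[0.608  0.1805 0.2405]
[[323.4241 205.2715]
 [308.3566 370.0101]
 [212.6766 321.512 ]]
```

View pics/w1.png

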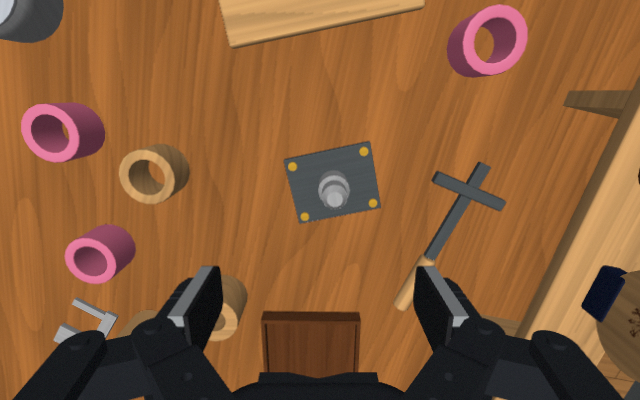

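Run:
```python
from h import *
o=ctrl.get_obs(); print(o['tool_pos'],o['t'])
im=cv2.imread('pics/w1.png'); 
print('plate',onplane('wrist',[(284,160),(369,141),(381,207),(299,222)],.008,o), onplane('wrist',[(284,160),(369,141),(381,207),(299,222)],.008,o).mean(0))
b=onplane('wrist',[(292,167),(364,152),(373,203),(305,217)],.008,o); print('bolts',b.mean(0))
print('tip',onplane('wrist',[(334.5,199)],.066,o))
c=im[130:230,270:400]; cv2.imwrite('pics/w1c.png',cv2.resize(c,None,fx=6,fy=6,interpolation=cv2.INTER_CUBIC))
# D collar here
```

```text
[0.6084 0.1822 0.2444] 1.95
plate [[0.5659 0.182  0.008 ]
 [0.6558 0.2234 0.008 ]
 [0.6899 0.1504 0.008 ]
 [0.5974 0.1106 0.008 ]] [0.6272 0.1666 0.008 ]
bolts [0.6281 0.1645 0.008 ]
tip [[0.6269 0.1657 0.066 ]]
```

View pics/w1c.png

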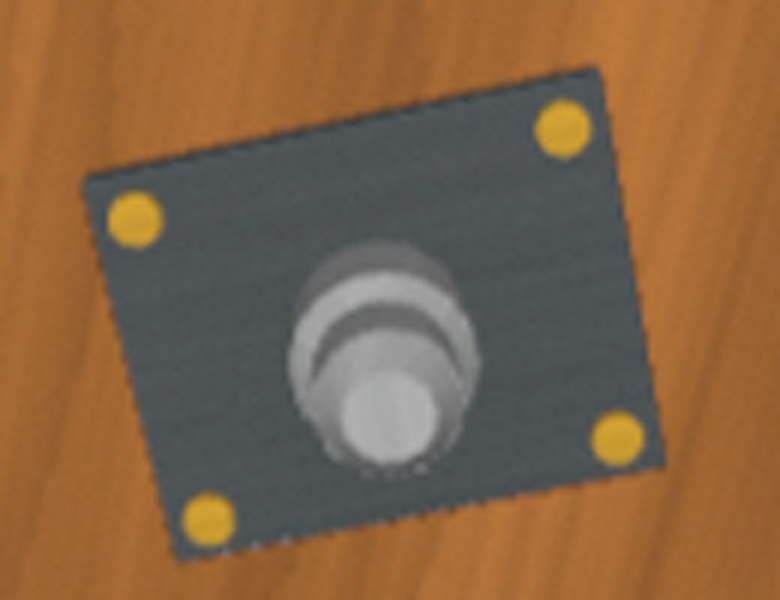

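```bash
python3 -m handwheel '[1,0,0,0,0,0,0, 1,0,0,0,0,0,0, 1,0,0,0,0,0,0, 1,0,0,0,0,0,0]'
python3 - <<'E'
from h import *
q=np.array([(590,172),(668,147),(709,226),(633,254)])/[4,3.3]+[100,120]
print('top plate',onplane('top',q,.008).mean(0),'top tip',onplane('top',[(261.0,179.2)],.066))
o,im,de=snap('wrist','w2'); print(o['tool_pos'],ctrl.get_obs()['tool_pos'])
hsv=cv2.cvtColor(im,cv2.COLOR_BGR2HSV)
m=((hsv[...,0]>18)&(hsv[...,0]<30)&(hsv[...,1]>170)).astype(np.uint8)*255; m[:120]=0;m[240:]=0;m[:,:270]=0;m[:,400:]=0
B=[cv2.minEnclosingCircle(c)[0] for c in cv2.findContours(m,0,2)[0] if cv2.contourArea(c)>20]; print(B)
b=onplane('wrist',B,.009,o); print('bolts',b.mean(0))
g=im.min(2).copy(); r=g[130:260,270:400]
t=((r>150)*255).astype(np.uint8); cs=sorted(cv2.findContours(t,0,2)[0],key=cv2.contourArea)[-2:]
for c in cs: (u,v),rr=cv2.minEnclosingCircle(c); print((u+270,v+130),rr,onplane('wrist',[(u+270,v+130)],.066,o))
E
```

```text
t: 2.28
tool_pos: [0.611, 0.185, 0.2531]
tool_rot: [1.052, 1.3, -1.047]
contact_force: [-0.3, 0.2, 0.2]
opening: 0.0853
top plate [0.6232 0.1602 0.008 ] top tip [[0.616  0.1578 0.066 ]]
[0.611  0.185  0.2531] [0.6109 0.1848 0.2526]
[(297.71429443359375, 215.0), (363.4375, 202.34375), (285.71429443359375, 167.0), (354.5, 152.5)]
bolts [0.6253 0.1645 0.009 ]
(324.5, 184.5) 12.020915031433105 [[0.6196 0.1793 0.066 ]]
(326.0, 195.75) 10.077921867370605 [[0.6238 0.1679 0.066 ]]
```

```bash
python3 -m handwheel '[1,0,0.02,0.012,7,0,0, 1,0,0.036,0.023,14,0,0, 1,0,0.036,0.023,21,0,0, 1,0,0.036,0.023,28,0,0, 1,0,0.036,0.023,35,0,0, 1,0,0.036,0.023,42,0,0, 1,0,0.036,0.023,49,0,0, 1,0,0.036,0.023,56,0,0, 1,0,0.036,0.023,63,0,0, 1,0,0.036,0.023,70,0,0, 1,0,0.036,0.023,77,0,0, 1,0,0.036,0.023,84,0,0]'
python3 -m handwheel '[1,0,0,0,6,0,0, 1,0,0,0,6,0,0, 1,0,0,0,6,0,0, 1,0,0,0,6,0,0, 1,0,0,0,6,0,0]'
python3 - <<'E'
from h import *
o,im,de=snap('wrist','w3'); goto(.611,.185,.2531,12)
hsv=cv2.cvtColor(im,cv2.COLOR_BGR2HSV)
m=((hsv[...,0]>18)&(hsv[...,0]<30)&(hsv[...,1]>170)).astype(np.uint8)*255; m[:100]=0;m[260:]=0;m[:,:230]=0;m[:,420:]=0
B=[cv2.minEnclosingCircle(c)[0] for c in cv2.findContours(m,0,2)[0] if cv2.contourArea(c)>20]; print(B)
b=onplane('wrist',B,.009,o); print('bolts',b.mean(0))
E
```

```text
t: 3.33
tool_pos: [0.6506, 0.1695, 0.2513]
tool_rot: [2.055, 0.323, -2.051]
contact_force: [-0.9, 0.1, 0.3]
opening: 0.0852
t: 3.75
tool_pos: [0.6505, 0.1691, 0.2505]
tool_rot: [2.109, 0.227, -2.108]
contact_force: [0.3, -0.0, -0.2]
opening: 0.0853
t 3.80 pos [0.6505 0.1691 0.2504] phi -77.7 open 0.0852 F [ 0.3356  0.2147 -1.1821] 
 -> shift [-0.0027 -0.024   0.0352] turn [-89.7424  -0.0107  -0.0116]
[(300.0, 223.0), (349.4375, 213.34375), (283.9615478515625, 158.42308044433594), (336.75, 147.25)]
bolts [0.625  0.1648 0.009 ]
```

View pics/w3.png

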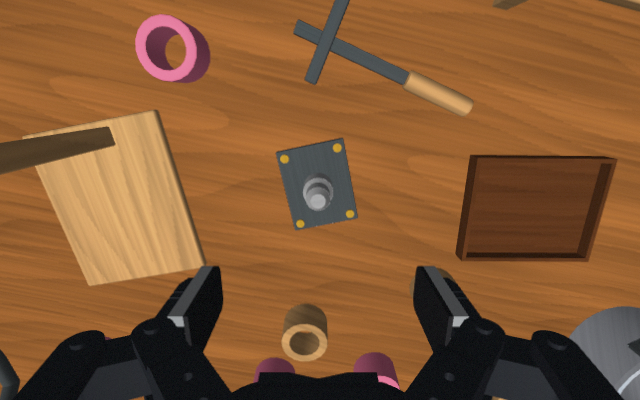

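Run:
```python
from h import *
o=ctrl.get_obs()
q=onplane('wrist',[(472,155),(616,158),(588,261),(457,258)],.02,o); print(q,q.mean(0),[np.linalg.norm(q[i]-q[i-1]) for i in range(4)])
goto(.424,-.064,.264,12)
```

```text
[[ 0.7009  0.0033  0.02  ]
 [ 0.7328 -0.1583  0.02  ]
 [ 0.6056 -0.1868  0.02  ]
 [ 0.5748 -0.024   0.02  ]] [ 0.6535 -0.0914  0.02  ] [np.float64(0.12901216008159982), np.float64(0.16466068969601422), np.float64(0.13030904951320949), np.float64(0.16572991091525427)]
t 3.80 pos [0.6505 0.1691 0.2504] phi -77.7 open 0.0852 F [ 0.3356  0.2147 -1.1821] 
 -> shift [-0.0137  0.1797  0.2708] turn [-89.7424  -0.0107  -0.0116]
```

```bash
python3 -m handwheel '[1,-0.0137,0.015,0.0225,-7,0,0, 1,-0.0137,0.03,0.045,-14,0,0, 1,-0.0137,0.045,0.0675,-21,0,0, 1,-0.0137,0.06,0.09,-28,0,0, 1,-0.0137,0.075,0.1125,-35,0,0, 1,-0.0137,0.09,0.135,-42,0,0, 1,-0.0137,0.105,0.158,-49,0,0, 1,-0.0137,0.12,0.18,-56,0,0, 1,-0.0137,0.135,0.203,-63,0,0, 1,-0.0137,0.15,0.225,-70,0,0, 1,-0.0137,0.165,0.248,-77,0,0, 1,-0.0137,0.1797,0.2708,-84,0,0]'
python3 -m handwheel '[1,0,0,0,-5.7,0,0, 1,0,0,0,-5.7,0,0, 1,0,0,0,-5.7,0,0, 1,0,0,0,-5.7,0,0, 1,0,0,0,-5.7,0,0, 1,0,0,0,-5.7,0,0]'
cat >> h.py <<'E'
def ring(n,tag,guess,h,bw=True):
    "find collar top rim: boxwood mask near projected guess, circle fit on plane z=h using depth-selected top pixels"
    o,im,de=snap(n,tag); P=cloud(n,de,o)
    u,v=proj(n,[[guess[0],guess[1],h]],o)[0]
    d=np.hypot(P[...,0]-guess[0],P[...,1]-guess[1])<.055
    m=d&(abs(P[...,2]-h)<.008)
    mm=cv2.morphologyEx(m.astype(np.uint8)*255,cv2.MORPH_OPEN,np.ones((3,3)))
    c=max(cv2.findContours(mm,0,cv2.CHAIN_APPROX_NONE)[0],key=cv2.contourArea)
    W=onplane(n,c.reshape(-1,2),h,o)[:,:2]
    from scipy.optimize import least_squares
    f=least_squares(lambda p:np.hypot(W[:,0]-p[0],W[:,1]-p[1])-p[2],[guess[0],guess[1],.03],loss='soft_l1',f_scale=.001).x
    cc=[c2 for c2 in cv2.findContours(mm,cv2.RETR_CCOMP,cv2.CHAIN_APPROX_NONE)]
    holes=[k for k,hh in zip(cc[0],cc[1][0]) if hh[3]>=0 and cv2.contourArea(k)>40]
    rb=[(cv2.minEnclosingCircle(onplane(n,k.reshape(-1,2),h,o)[:,:2].astype(np.float32))) for k in holes]
    print(tag,'tcp',o['tool_pos'],'ztop med',np.median(P[...,2][m]),'fit c',f[:2],'r',f[2],'bore',rb,'px',(u,v))
    return f
E
python3 -c "
from h import *
ring('wrist','a1',(.43,-.089),.08); goto(.43,-.089,.2,12)"
```

```text
t: 4.8
tool_pos: [0.4227, -0.0645, 0.264]
tool_rot: [1.124, 1.261, -1.124]
contact_force: [1.0, -0.4, -0.2]
opening: 0.0853
t: 5.3
tool_pos: [0.424, -0.0634, 0.2638]
tool_rot: [1.055, 1.301, -1.055]
contact_force: [-0.1, 0.0, -0.8]
opening: 0.0853
a1 tcp [ 0.424  -0.0634  0.2638] ztop med 0.08072638663225626 fit c [ 0.4256 -0.0902] r 0.029655166868339744 bore [((0.4254043698310852, -0.08937088400125504), 0.015371979214251041)] px (np.float64(318.83682895227804), np.float64(203.10142041709292))
t 5.35 pos [ 0.424  -0.0634  0.2638] phi 11.9 open 0.0855 F [ 0.8604 -0.8134  0.1023] 
 -> shift [0.0638 0.0006 0.0263] turn [-0.0944 -0.0116  0.0172]
```

View pics/a1.png

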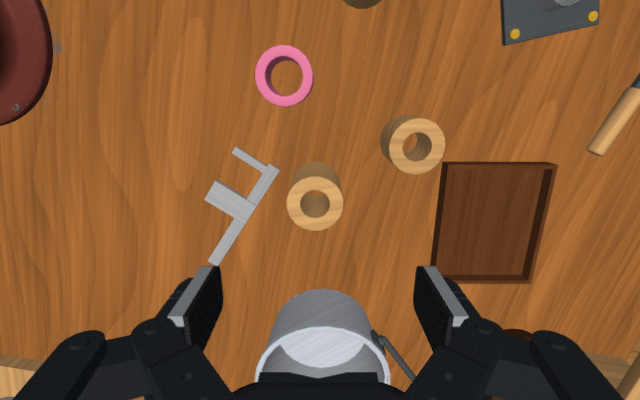

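```bash
python3 -c "
from h import *
goto(.4256,-.0898,.045,12)"
```

```text
t 5.35 pos [ 0.424  -0.0634  0.2638] phi 11.9 open 0.0855 F [ 0.8604 -0.8134  0.1023] 
 -> shift [ 0.2188 -0.0038  0.0262] turn [-0.0944 -0.0116  0.0172]
```

```bash
python3 -m handwheel '[1,0.03,-0.002,0.0262,0,0,0, 1,0.06,-0.0038,0.0262,0,0,0, 1,0.09,-0.0038,0.0262,0,0,0, 1,0.12,-0.0038,0.0262,0,0,0, 1,0.15,-0.0038,0.0262,0,0,0, 1,0.17,-0.0038,0.0262,0,0,0, 1,0.19,-0.0038,0.0262,0,0,0, 1,0.205,-0.0038,0.0262,0,0,0, 1,0.2188,-0.0038,0.0262,0,0,0, 1,0.2188,-0.0038,0.0262,0,0,0, 1,0.2188,-0.0038,0.0262,0,0,0]'
python3 -m handwheel '[0.5,0,0,0,0,0,0, 0.5,0,0,0,0,0,0, 0.5,0,0,0,0,0,0, 0.5,0,0,0,0,0,0, 0.5,0,0,0,0,0,0, 0.5,0,0,0,0,0,0]' 30
python3 -c "
from h import *
snap('wrist','a2');goto(.625,.1647,.16,12)"
```

```text
t: 6.27
tool_pos: [0.4249, -0.0898, 0.0445]
tool_rot: [1.055, 1.302, -1.056]
contact_force: [-0.4, 0.9, 0.5]
opening: 0.0851
t: 6.77
tool_pos: [0.4268, -0.0907, 0.0469]
tool_rot: [1.055, 1.297, -1.054]
contact_force: [0.1, 0.7, 6.3]
opening: 0.0599
t 6.82 pos [ 0.4267 -0.0907  0.0468] phi 11.9 open 0.0597 F [0.2521 0.7924 6.164 ] 
 -> shift [-0.1129  0.2469 -0.2089] turn [-0.119   0.093  -0.1473]
```

View pics/a2.png

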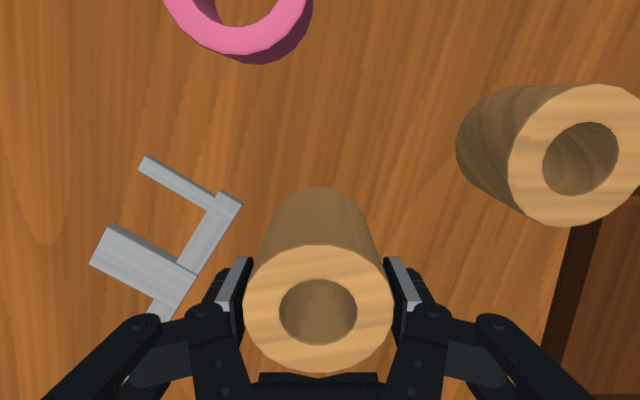

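```bash
python3 -m handwheel '[0.5,-0.03,0,0,0,0,0, 0.5,-0.06,0,0,0,0,0, 0.5,-0.09,0,0,0,0,0, 0.5,-0.113,0.02,-0.017,0,0,0, 0.5,-0.113,0.05,-0.042,0,0,0, 0.5,-0.113,0.08,-0.068,0,0,0, 0.5,-0.113,0.11,-0.093,0,0,0, 0.5,-0.113,0.14,-0.118,0,0,0, 0.5,-0.113,0.17,-0.144,0,0,0, 0.5,-0.113,0.2,-0.169,0,0,0, 0.5,-0.113,0.225,-0.19,0,0,0, 0.5,-0.113,0.2469,-0.2089,0,0,0]'
python3 -m handwheel '[0.5,0,0,0,0,0,0, 0.5,0,0,0,0,0,0, 0.5,0,0,0,0,0,0, 0.5,0,0,0,0,0,0]'
python3 -c "
from h import *
o,im,de=snap('wrist','a3');goto(.625,.1647,.125,12)
print(proj('wrist',[[.625,.1647,.066],[.625,.1647,.008]],o))
"
```

```text
t: 7.82
tool_pos: [0.6247, 0.1671, 0.1574]
tool_rot: [1.054, 1.301, -1.055]
contact_force: [0.0, -0.4, -1.4]
opening: 0.0593
t: 8.15
tool_pos: [0.6233, 0.1641, 0.1578]
tool_rot: [1.055, 1.3, -1.056]
contact_force: [0.0, -0.0, -1.1]
opening: 0.0591
t 8.20 pos [0.6234 0.164  0.158 ] phi 11.8 open 0.0592 F [-0.6846  0.3519 -0.9218] 
 -> shift [ 0.033   0.0018 -0.0004] turn [-0.1845  0.0093  0.0285]
[[321.0404 207.718 ]
 [320.4381 187.006 ]]
```

View pics/a3.png

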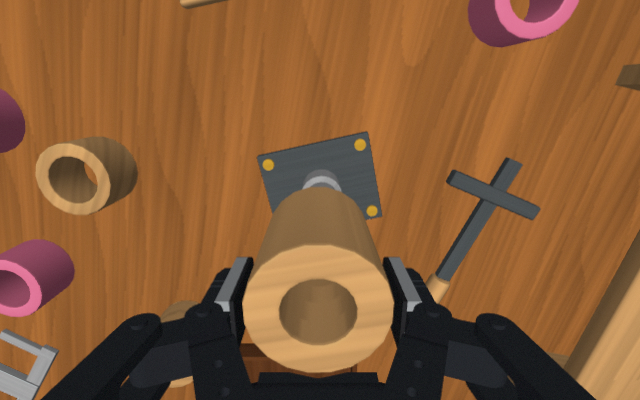

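```bash
cat >> h.py <<'E'
def held(tag,h,take=True):
    "boxwood rim of the held collar: mask light-wood connected region, fit circle on plane TCPz+h; print offset in tool frame y,z"
    if take: o,im,de=snap('wrist',tag)
    P=cloud('wrist',de,o); R=Ro.from_rotvec(o['tool_rot']).as_matrix(); T=(P-o['tool_pos'])@R
    m=(abs(-T[...,0]-h)<.008)&(abs(T[...,1])<.036)&(abs(T[...,2])<.045)&(im[...,2]>150)
    mm=cv2.morphologyEx(m.astype(np.uint8)*255,cv2.MORPH_OPEN,np.ones((3,3)))
    c=max(cv2.findContours(mm,0,cv2.CHAIN_APPROX_NONE)[0],key=cv2.contourArea).reshape(-1,2)
    print('med h',np.median(-T[...,0][m]))
    C,d=ray('wrist',c,o); C=R.T@(C-o['tool_pos']); d=d@R; s=(-h-C[0])/d[:,0]; W=(C+s[:,None]*d)[:,1:]
    from scipy.optimize import least_squares
    f=least_squares(lambda p:np.hypot(W[:,0]-p[0],W[:,1]-p[1])-p[2],[0,0,.03],loss='soft_l1',f_scale=.001).x
    w=R@np.array([0,f[0],f[1]])+o['tool_pos']
    print('held centre tool y,z',f[:2],'r',f[2],'world',w[:2])
E
python3 -c "
from h import *
held('a4',.033)"
```

```text
med h 0.033741429004111534
held centre tool y,z [-0.0008  0.    ] r 0.029234192381998012 world [0.6226 0.1638]
```

```bash
python3 -m handwheel '[0.5,0.01,0.0022,0,0,0,0, 0.5,0.02,0.0022,0,0,0,0, 0.5,0.03,0.0022,0,0,0,0, 0.5,0.035,0.0022,0,0,0,0, 0.5,0.04,0.0022,0,0,0,0, 0.5,0.045,0.0022,0,0,0,0, 0.5,0.05,0.0022,0,0,0,0, 0.5,0.055,0.0022,0,0,0,0, 0.5,0.06,0.0022,0,0,0,0, 0.5,0.065,0.0022,0,0,0,0, 0.5,0.065,0.0022,0,0,0,0]'
python3 -c "
from h import *
held('a5',.033); goto(.625,.1647,.08,12)"
```

```text
t: 9.17
tool_pos: [0.6254, 0.1653, 0.0917]
tool_rot: [1.054, 1.302, -1.057]
contact_force: [0.0, 0.4, -1.8]
opening: 0.0595
med h 0.033737533152417495
held centre tool y,z [-0.0008  0.0001] r 0.029231397237545424 world [0.6246 0.1651]
t 9.22 pos [0.6256 0.1654 0.0922] phi 11.9 open 0.0595 F [-0.7045  0.2304 -0.4775] 
 -> shift [ 0.0122 -0.0007  0.0006] turn [-0.1151 -0.0028  0.0817]
```

View pics/a5.png

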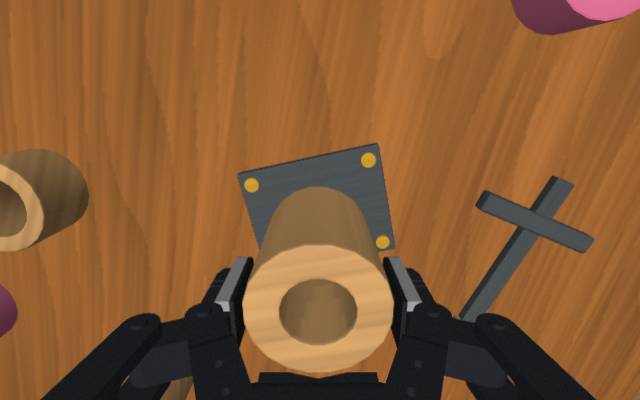

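```bash
python3 -m handwheel '[0.5,0.003,0,0,0,0,0, 0.5,0.006,0,0,0,0,0, 0.5,0.008,0,0,0,0,0, 0.5,0.01,0,0,0,0,0, 0.5,0.011,0,0,0,0,0, 0.5,0.011,0,0,0,0,0]'
python3 -c "
from h import *
held('a6',.033); goto(.625,.1647,.08,12)"
```

```text
t: 9.72
tool_pos: [0.6262, 0.1654, 0.0826]
tool_rot: [1.055, 1.3, -1.055]
contact_force: [-1.6, -0.7, 0.7]
opening: 0.0596
med h 0.03375002434752618
held centre tool y,z [-0.0008  0.0001] r 0.02928973596919172 world [0.6254 0.1652]
t 9.77 pos [0.6262 0.1654 0.0826] phi 11.9 open 0.0592 F [-0.6757  0.1986  1.858 ] 
 -> shift [ 0.0026 -0.0013  0.0004] turn [-0.1156  0.0096  0.0045]
```

```bash
python3 -m handwheel '[0.8,0,0,0,0,0,0, 0.8,0,0,0,0,0,0, 0.8,0,0,0,0,0,0, 0.8,0,0,0,0,0,0, 0.8,0,0,0,0,0,0]'
python3 -c "
from h import *
ring('wrist','a7',(.625,.1647),.116); goto(.625,.1647,.083,12)"
```

```text
t: 10.18
tool_pos: [0.6262, 0.1655, 0.082]
tool_rot: [1.055, 1.3, -1.055]
contact_force: [-0.8, 0.2, -0.1]
opening: 0.0683
a7 tcp [0.6262 0.1655 0.082 ] ztop med 0.11622997402497867 fit c [0.6252 0.1672] r 0.03013931482879809 bore [((0.6248682737350464, 0.16979576647281647), 0.014196101576089859)] px (np.float64(316.1867463999805), np.float64(314.79479871761873))
t 10.23 pos [0.6261 0.1655 0.0821] phi 11.9 open 0.0681 F [-0.8674 -0.5061 -0.0627] 
 -> shift [-0.0009 -0.0013  0.0005] turn [-0.1174 -0.0016 -0.0039]
```

View pics/a7.png

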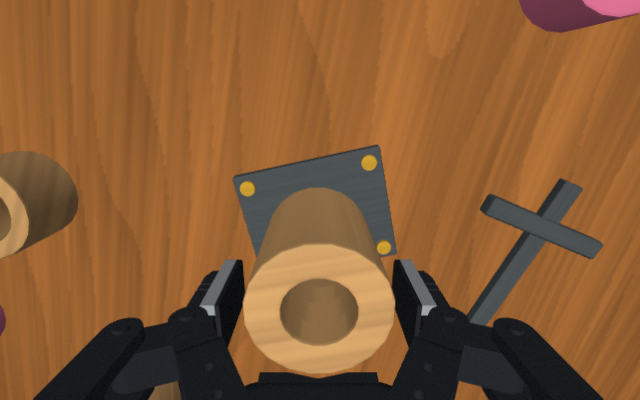

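```bash
python3 -m handwheel '[0.5,0,0,0,0,0,0, 0.5,0,0,0,0,0,0, 0.5,0,0,0,0,0,0, 0.5,0,0,0,0,0,0, 0.5,-0.015,0,0,0,0,0, 0.5,-0.03,0,0,0,0,0, 0.5,-0.05,0,0,0,0,0, 0.5,-0.07,0,0,0,0,0, 0.5,-0.07,0,0,0,0,0]' 30
python3 -c "
from h import *
held('a8',.033);goto(.6614,-.1288,.15,12)
o=ctrl.get_obs(); "
```

```text
t: 10.98
tool_pos: [0.6295, 0.166, 0.1594]
tool_rot: [1.06, 1.293, -1.047]
contact_force: [0.5, -0.4, 0.3]
opening: 0.0593
med h 0.03391368239918479
held centre tool y,z [-0.0007 -0.0001] r 0.02939924809657452 world [0.6288 0.1659]
t 11.03 pos [0.6285 0.1658 0.1569] phi 11.9 open 0.0595 F [ 1.3203  1.1183 -0.6323] 
 -> shift [ 0.0068 -0.0286  0.2951] turn [-0.1163  0.0294 -0.4439]
```

```bash
python3 -m handwheel '[0.5,0,-0.003,0.03,0,0,0, 0.5,0,-0.006,0.06,0,0,0, 0.5,0,-0.009,0.09,0,0,0, 0.5,0,-0.012,0.12,0,0,0, 0.5,0,-0.015,0.15,0,0,0, 0.5,0,-0.018,0.18,0,0,0, 0.5,0,-0.021,0.21,0,0,0, 0.5,0,-0.024,0.24,0,0,0, 0.5,0,-0.027,0.27,0,0,0, 0.5,0,-0.0286,0.2951,0,0,0, 0.5,0,-0.0286,0.2951,0,0,0, 0.5,0,-0.0286,0.2951,0,0,0]'
python3 -c "
from h import *
snap('wrist','a9');goto(.6614,-.1288,.054,12)"
```

```text
t: 12.03
tool_pos: [0.6582, -0.1303, 0.1508]
tool_rot: [1.057, 1.301, -1.058]
contact_force: [-0.5, 0.3, -1.0]
opening: 0.0592
t 12.08 pos [ 0.6582 -0.1292  0.1509] phi 11.8 open 0.0598 F [-0.3359  1.1794 -1.1743] 
 -> shift [0.0969 0.0033 0.0004] turn [-0.1739 -0.0845  0.0883]
```

View pics/a9.png

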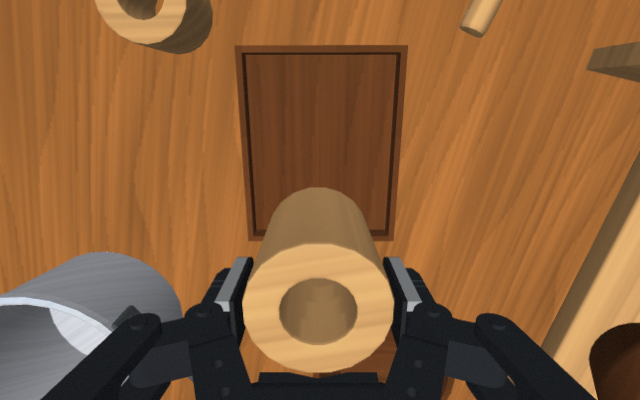

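```bash
python3 -c "
from h import *
o=ctrl.get_obs()
q=onplane('wrist',[(236,45),(407,46),(393,240),(247,240)],.02,o); print(q, q.mean(0),[np.linalg.norm(q[i]-q[i-1]) for i in range(4)])"
```

```text
[[ 0.5737 -0.0284  0.02  ]
 [ 0.6995 -0.0027  0.02  ]
 [ 0.7325 -0.1582  0.02  ]
 [ 0.6043 -0.1851  0.02  ]] [ 0.6525 -0.0936  0.02  ] [np.float64(0.15963884708418072), np.float64(0.12837039992511765), np.float64(0.15890385742302077), np.float64(0.13099004364575317)]
```

```bash
python3 -m handwheel '[0.5,0.02,0.002,0.001,0,0,0, 0.5,0.04,0.002,0.001,0,0,0, 0.5,0.06,0.002,0.001,0,0,0, 0.5,0.075,0.002,0.001,0,0,0, 0.5,0.085,0.002,0.001,0,0,0, 0.5,0.092,0.002,0.001,0,0,0, 0.5,0.097,0.002,0.001,0,0,0, 0.5,0.097,0.002,0.001,0,0,0, 0.75,0.097,0.002,0.001,0,0,0, 0.85,0.097,0.002,0.001,0,0,0, 0.85,0.097,0.002,0.001,0,0,0]'
python3 -m handwheel '[0.85,0,0,0,0,0,0, 0.85,-0.02,0,0,0,0,0, 0.9,-0.05,0,0,0,0,0, 1,-0.09,0,0,0,0,0, 1,-0.13,0,0,0,0,0, 1,-0.17,0,0,0,0,0, 1,-0.17,0,0,0,0,0]'
python3 -c "
from h import *
o,im,de=snap('top','t2'); ring('wrist','a10',(.66,-.13),.085); goto(.515,.01,.24,12)"
```

```text
t: 13.0
tool_pos: [0.6621, -0.1302, 0.0568]
tool_rot: [1.056, 1.298, -1.054]
contact_force: [0.4, 0.3, -0.0]
opening: 0.0727
t: 13.58
tool_pos: [0.6657, -0.1312, 0.238]
tool_rot: [1.058, 1.282, -1.047]
contact_force: [1.5, -0.3, 2.2]
opening: 0.0858
a10 tcp [ 0.6644 -0.1309  0.2338] ztop med 0.08575615749149745 fit c [ 0.6602 -0.1298] r 0.02946987341627477 bore [((0.6598221659660339, -0.1290670484304428), 0.015355952084064484)] px (np.float64(311.7212483771684), np.float64(184.61114998675606))
t 13.68 pos [ 0.6628 -0.1303  0.2297] phi 11.9 open 0.0854 F [ 0.0188 -0.3182 -0.527 ] 
 -> shift [-0.0117 -0.1157 -0.1677] turn [-0.1203  0.2102 -0.3743]
```

View pics/t2.png

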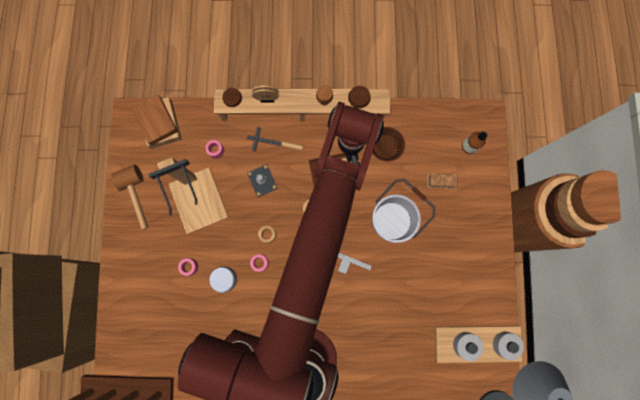

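```bash
python3 -m handwheel '[1,-0.01,-0.02,-0.03,0,0,0, 1,-0.01,-0.04,-0.06,0,0,0, 1,-0.01,-0.06,-0.09,0,0,0, 1,-0.01,-0.08,-0.115,0,0,0, 1,-0.01,-0.1,-0.145,0,0,0, 1,-0.01,-0.1157,-0.1677,0,0,0, 1,-0.01,-0.1157,-0.1677,0,0,0, 1,-0.01,-0.1157,-0.1677,0,0,0, 1,-0.01,-0.1157,-0.1677,0,0,0]'
python3 -c "
from h import *
f=ring('wrist','c1',(.519,-.014),.056); goto(f[0],f[1],.028,12)"
```

```text
t: 14.43
tool_pos: [0.5131, 0.0104, 0.2341]
tool_rot: [1.054, 1.301, -1.056]
contact_force: [-0.5, 0.6, 0.3]
opening: 0.0852
c1 tcp [0.5131 0.0104 0.2341] ztop med 0.05672022733634233 fit c [ 0.5189 -0.0141] r 0.029548886649150747 bore [((0.5186178684234619, -0.012798869982361794), 0.015523959882557392)] px (np.float64(319.15966741742585), np.float64(203.6823291952367))
t 14.48 pos [0.5135 0.01   0.2344] phi 11.9 open 0.0858 F [0.1445 0.3969 0.1675] 
 -> shift [0.2064 0.0005 0.0247] turn [-0.1498 -0.005   0.0595]
```

View pics/c1.png

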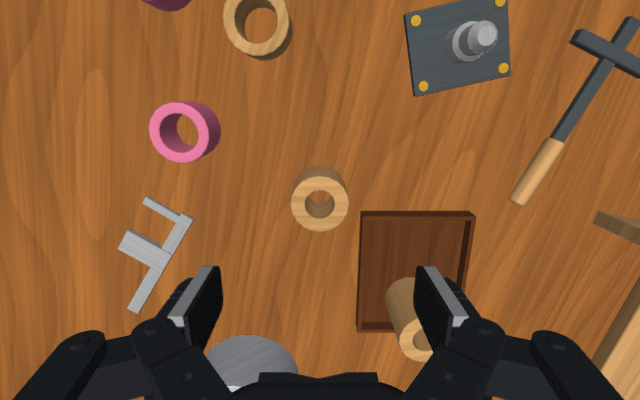

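```bash
python3 -m handwheel '[1,0.03,0,0.012,0,0,0, 1,0.06,0,0.0247,0,0,0, 1,0.09,0,0.0247,0,0,0, 1,0.12,0,0.0247,0,0,0, 0.9,0.15,0,0.0247,0,0,0, 0.9,0.17,0,0.0247,0,0,0, 0.9,0.185,0,0.0247,0,0,0, 0.9,0.2,0,0.0247,0,0,0, 0.9,0.212,0,0.0247,0,0,0, 0.9,0.212,0,0.0247,0,0,0, 0.9,0.212,0,0.0247,0,0,0]'
python3 -m handwheel '[0.5,0,0,0,0,0,0, 0.5,0,0,0,0,0,0, 0.5,0,0,0,0,0,0, 0.5,0,0,0,0,0,0, 0.5,0,0,0,0,0,0, 0.5,-0.03,0,0,0,0,0, 0.5,-0.06,0,0,0,0,0, 0.5,-0.09,0,0,0,0,0, 0.5,-0.115,0,0,0,0,0, 0.5,-0.115,0,0,0,0,0, 0.5,-0.115,0,0,0,0,0]' 30
python3 -c "
from h import *
held('c2',.033); goto(.625,.1647,.135,12)"
```

```text
t: 15.4
tool_pos: [0.5182, -0.0141, 0.0223]
tool_rot: [1.055, 1.301, -1.057]
contact_force: [0.1, 0.3, 0.9]
opening: 0.0768
t: 16.32
tool_pos: [0.5193, -0.0137, 0.1398]
tool_rot: [1.056, 1.297, -1.053]
contact_force: [0.8, -0.5, -0.8]
opening: 0.0599
med h 0.03204763101560793
held centre tool y,z [-0.0008 -0.0008] r 0.028840796951524035 world [ 0.5184 -0.013 ]
t 16.37 pos [ 0.518  -0.0135  0.1378] phi 11.9 open 0.0599 F [-1.4736  0.3386 -0.1114] 
 -> shift [ 0.0028  0.1414 -0.1524] turn [-0.1145 -0.0103  0.0173]
```

View pics/c2.png

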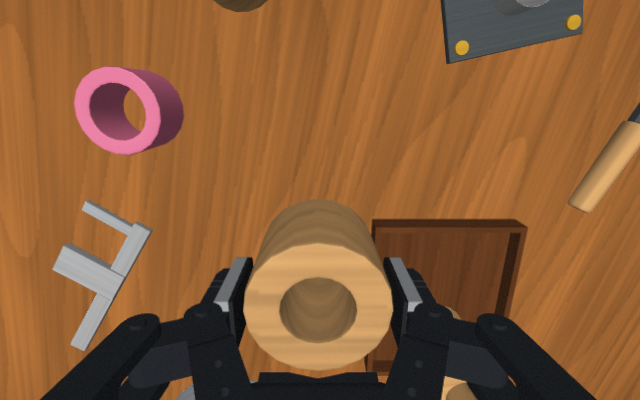

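```bash
python3 -m handwheel '[0.5,0,0.02,-0.021,0,0,0, 0.5,0,0.04,-0.043,0,0,0, 0.5,0,0.06,-0.064,0,0,0, 0.5,0,0.08,-0.085,0,0,0, 0.5,0,0.1,-0.107,0,0,0, 0.5,0,0.12,-0.128,0,0,0, 0.5,0,0.132,-0.14,0,0,0, 0.5,0,0.1422,-0.1516,0,0,0, 0.5,0,0.1422,-0.1516,0,0,0, 0.5,0,0.1422,-0.1516,0,0,0, 0.5,0,0.1422,-0.1516,0,0,0]'
python3 -c "
from h import *
held('c3',.032); goto(.625,.1647,.06,12)"
```

```text
t: 17.28
tool_pos: [0.625, 0.1634, 0.136]
tool_rot: [1.053, 1.302, -1.058]
contact_force: [0.1, 0.1, -0.2]
opening: 0.06
med h 0.032027923851377225
held centre tool y,z [-0.0008 -0.0001] r 0.029048081620987983 world [0.6242 0.1633]
t 17.33 pos [0.6252 0.1632 0.1365] phi 11.9 open 0.0598 F [-0.0417 -1.4838 -0.757 ] 
 -> shift [ 0.0765  0.0004 -0.0015] turn [-0.1498  0.0054  0.1612]
```

```bash
python3 -m handwheel '[0.5,0.02,0.0008,-0.001,0,0,0, 0.5,0.035,0.0008,-0.001,0,0,0, 0.5,0.042,0.0008,-0.001,0,0,0, 0.5,0.049,0.0008,-0.001,0,0,0, 0.5,0.056,0.0008,-0.001,0,0,0, 0.5,0.063,0.0008,-0.001,0,0,0, 0.5,0.069,0.0008,-0.001,0,0,0, 0.5,0.074,0.0008,-0.001,0,0,0, 0.5,0.076,0.0008,-0.001,0,0,0, 0.5,0.076,0.0008,-0.001,0,0,0]'
python3 -m handwheel '[0.8,0,0,0,0,0,0, 0.8,0,0,0,0,0,0, 0.8,0,0,0,0,0,0, 0.8,0,0,0,0,0,0, 0.8,0,0,0,0,0,0]'
python3 -c "
from h import *
ring('wrist','c4',(.625,.1647),.092); goto(.625,.1647,.06,12)"
```

```text
t: 18.17
tool_pos: [0.6266, 0.1651, 0.0615]
tool_rot: [1.055, 1.301, -1.056]
contact_force: [0.5, -0.5, -0.8]
opening: 0.06
t: 18.58
tool_pos: [0.6272, 0.1652, 0.0625]
tool_rot: [1.055, 1.3, -1.055]
contact_force: [0.2, 0.3, 0.3]
opening: 0.0682
c4 tcp [0.6272 0.1652 0.0625] ztop med 0.09223000839080155 fit c [0.626  0.1662] r 0.03000721793816475 bore [((0.6258764266967773, 0.1694316416978836), 0.014951531775295734)] px (np.float64(313.87804242267777), np.float64(306.59681078954696))
t 18.63 pos [0.6271 0.1651 0.0625] phi 11.9 open 0.0682 F [ 0.2815 -0.5036 -1.2989] 
 -> shift [ 0.0025 -0.0022 -0.    ] turn [-0.1168  0.0044 -0.0308]
```

View pics/c4.png

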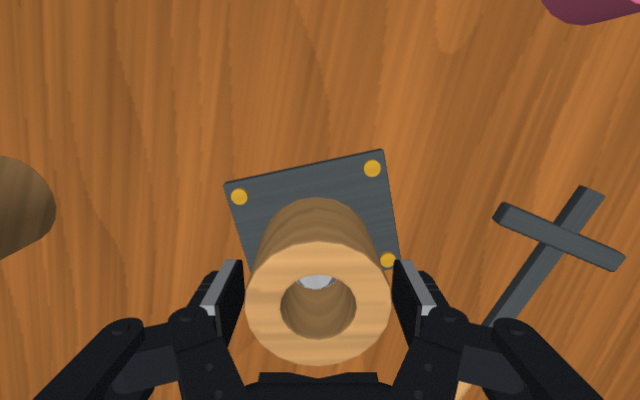

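```bash
python3 -m handwheel '[0.5,0.003,0,0,0,0,0, 0.5,0.003,0,0,0,0,0, 0.5,0.003,0,0,0,0,0, 0.5,0.003,0,0,0,0,0, 0.5,-0.02,0,0,0,0,0, 0.5,-0.045,0,0,0,0,0, 0.5,-0.07,0,0,0,0,0, 0.5,-0.08,-0.003,0.02,0,0,0, 0.5,-0.08,-0.006,0.05,0,0,0, 0.5,-0.08,-0.01,0.08,0,0,0, 0.5,-0.08,-0.014,0.11,0,0,0, 0.5,-0.08,-0.018,0.14,0,0,0]' 30
python3 -m handwheel '[0.5,0,-0.003,0.02,0,0,0, 0.5,0,-0.006,0.045,0,0,0, 0.5,0,-0.009,0.07,0,0,0, 0.5,0,-0.01,0.081,0,0,0, 0.5,0,-0.01,0.081,0,0,0, 0.5,0,-0.01,0.081,0,0,0]'
python3 -c "
from h import *
held('c5',.031); goto(.645,-.0574,.03,11.6)"
```

```text
t: 19.63
tool_pos: [0.6379, 0.0232, 0.1419]
tool_rot: [1.055, 1.3, -1.055]
contact_force: [0.0, 0.2, -0.4]
opening: 0.0598
t: 20.13
tool_pos: [0.6449, -0.0567, 0.1418]
tool_rot: [1.056, 1.301, -1.056]
contact_force: [0.3, -0.8, -0.3]
opening: 0.0599
med h 0.030818648653584673
held centre tool y,z [-0.0007 -0.0002] r 0.028941443753902948 world [ 0.6442 -0.0566]
t 20.18 pos [ 0.6448 -0.056   0.1418] phi 11.9 open 0.0597 F [-0.8313  0.1395 -1.2512] 
 -> shift [ 0.1118 -0.0001  0.0015] turn [ 0.294  -0.0556  0.0228]
```

View pics/c5.png

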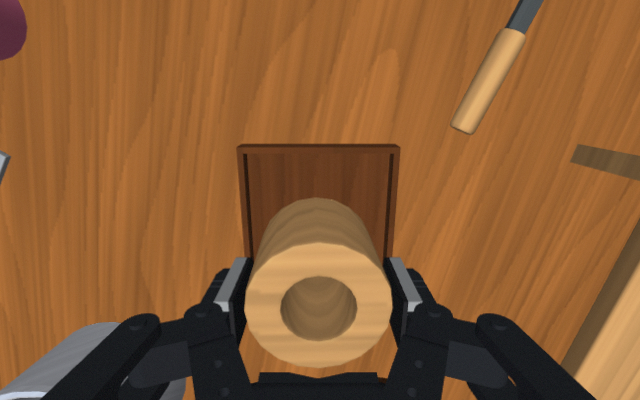

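```bash
python3 -m handwheel '[0.5,0.03,0,0.001,0,0,0, 0.5,0.055,0,0.001,0,0,0, 0.5,0.075,0,0.001,0,0,0, 0.5,0.09,0,0.001,0,0,0, 0.5,0.1,0,0.001,0,0,0, 0.5,0.106,0,0.001,0,0,0, 0.5,0.11,0,0.001,0,0,0, 0.5,0.11,0,0.001,0,0,0, 0.75,0.11,0,0.001,0,0,0, 0.8,0.11,0,0.001,0,0,0, 0.8,0.11,0,0.001,0,0,0]'
python3 -m handwheel '[0.8,0,0,0,0,0,0, 0.8,-0.02,0,0,0,0,0, 0.85,-0.05,0,0,0,0,0, 1,-0.09,0,0,0,0,0, 1,-0.13,0,0,0,0,0, 1,-0.17,0,0,0,0,0, 1,-0.2,0,0,0,0,0, 1,-0.2,0,0,0,0,0, 1,-0.2,0,0,0,0,0]'
python3 -c "
from h import *
ring('wrist','c6',(.645,-.057),.061); goto(.424,.165,.225,12)"
```

```text
t: 21.1
tool_pos: [0.6462, -0.0581, 0.0335]
tool_rot: [1.056, 1.298, -1.054]
contact_force: [0.2, -0.1, 0.3]
opening: 0.0681
t: 21.85
tool_pos: [0.6469, -0.0583, 0.2363]
tool_rot: [1.057, 1.294, -1.051]
contact_force: [0.3, 0.4, -0.2]
opening: 0.0851
c6 tcp [ 0.6469 -0.0583  0.2363] ztop med 0.061764088126310374 fit c [ 0.6441 -0.058 ] r 0.029329153041961004 bore [((0.6436559557914734, -0.0572911873459816), 0.01582425646483898)] px (np.float64(315.5081823589167), np.float64(178.2447796884034))
t 21.90 pos [ 0.6456 -0.058   0.2332] phi 11.9 open 0.0855 F [-0.6079 -0.7675 -0.4715] 
 -> shift [ 0.0077 -0.1709 -0.2638] turn [-0.1228  0.0487 -0.1083]
```

View pics/c6.png

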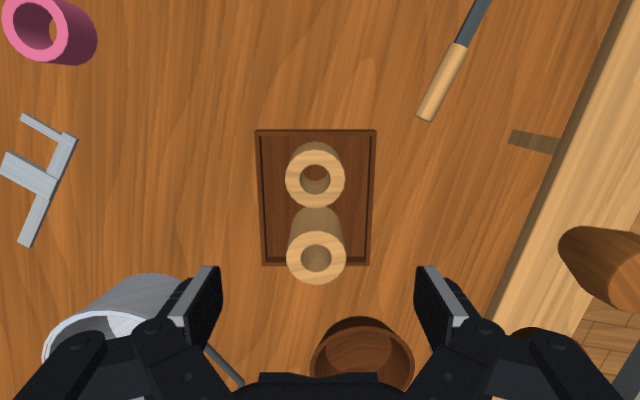

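Both tight collars (A at (316,258), C at (315,180)) stand in the tray. Next is D, which I'll look at again from the wrist.

```bash
python3 -m handwheel '[1,0,-0.017,-0.026,0,0,0, 1,0,-0.034,-0.052,0,0,0, 1,0,-0.051,-0.079,0,0,0, 1,0,-0.068,-0.105,0,0,0, 1,0,-0.085,-0.132,0,0,0, 1,0,-0.102,-0.158,0,0,0, 1,0,-0.12,-0.185,0,0,0, 1,0,-0.137,-0.211,0,0,0, 1,0.004,-0.154,-0.237,0,0,0, 1,0.008,-0.171,-0.264,0,0,0, 1,0.008,-0.171,-0.264,0,0,0, 1,0.008,-0.171,-0.264,0,0,0]'
python3 -m handwheel '[1,0,0,0,0,0,0, 1,0,0,0,0,0,0]'
python3 -c "
from h import *
f=ring('wrist','d1',(.43,.139),.044); goto(f[0],f[1],.014,12)"
```

```text
t: 22.9
tool_pos: [0.4217, 0.1658, 0.2217]
tool_rot: [1.051, 1.303, -1.056]
contact_force: [-0.0, 0.5, 0.4]
opening: 0.0855
t: 23.07
tool_pos: [0.4238, 0.1646, 0.2233]
tool_rot: [1.055, 1.3, -1.057]
contact_force: [0.4, -0.4, 0.6]
opening: 0.0857
d1 tcp [0.4238 0.1646 0.2233] ztop med 0.04465753621374727 fit c [0.4377 0.132 ] r 0.02965020587643816 bore [((0.4381110966205597, 0.13099810481071472), 0.020122701302170753)] px (np.float64(319.24824379062903), np.float64(204.40780254804756))
t 23.12 pos [0.424  0.1645 0.2236] phi 11.8 open 0.0857 F [ 0.1164 -0.0322  0.5353] 
 -> shift [0.2096 0.007  0.0346] turn [-0.1961  0.0123  0.0565]
```

View pics/d1.png

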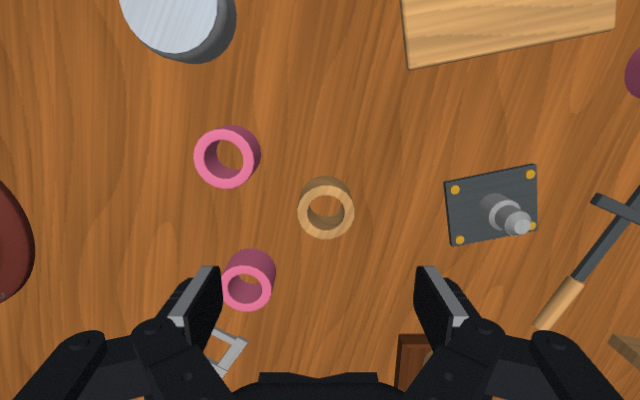

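```bash
python3 -m handwheel '[1,0.03,0.003,0.017,0,0,0, 1,0.06,0.007,0.0346,0,0,0, 1,0.09,0.007,0.0346,0,0,0, 1,0.12,0.007,0.0346,0,0,0, 0.95,0.15,0.007,0.0346,0,0,0, 0.95,0.17,0.007,0.0346,0,0,0, 0.95,0.185,0.007,0.0346,0,0,0, 0.95,0.2,0.007,0.0346,0,0,0, 0.95,0.207,0.007,0.0346,0,0,0, 0.95,0.213,0.007,0.0346,0,0,0, 0.95,0.213,0.007,0.0346,0,0,0]'
python3 -m handwheel '[0.5,0,0,0,0,0,0, 0.5,0,0,0,0,0,0, 0.5,0,0,0,0,0,0, 0.5,0,0,0,0,0,0, 0.5,0,0,0,0,0,0, 0.5,-0.03,0,0,0,0,0, 0.5,-0.06,0,0,0,0,0, 0.5,-0.09,0,0,0,0,0, 0.5,-0.11,0,0,0,0,0, 0.5,-0.11,0,0,0,0,0, 0.5,-0.11,0,0,0,0,0]' 30
python3 -c "
from h import *
held('d2',.032); goto(.625,.1647,.12,12)"
```

```text
t: 24.03
tool_pos: [0.4569, 0.1373, 0.0248]
tool_rot: [1.082, 1.274, -1.023]
contact_force: [11.1, 14.2, 32.1]
opening: 0.0809
t: 24.95
tool_pos: [0.4391, 0.1323, 0.1225]
tool_rot: [1.058, 1.297, -1.054]
contact_force: [0.5, 0.4, -0.3]
opening: 0.0428Traceback (most recent call last):
  File "<string>", line 3, in <module>
    held('d2',.032); goto(.625,.1647,.12,12)
    ~~~~^^^^^^^^^^^
  File "h.py", line 58, in held
    c=max(cv2.findContours(mm,0,cv2.CHAIN_APPROX_NONE)[0],key=cv2.contourArea).reshape(-1,2)
      ~~~^^^^^^^^^^^^^^^^^^^^^^^^^^^^^^^^^^^^^^^^^^^^^^^^^^^^^^^^^^^^^^^^^^^^^
ValueError: max() iterable argument is empty
```

View pics/d2.png

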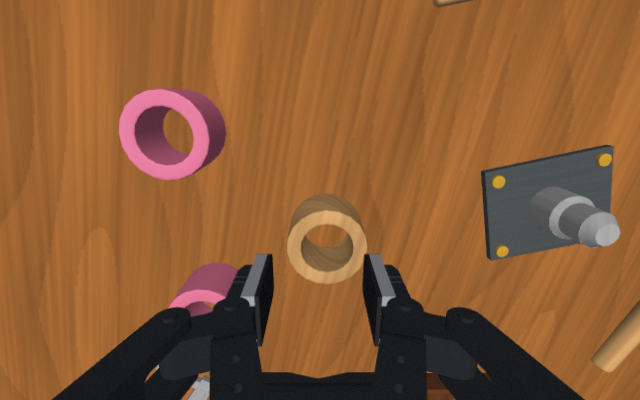

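The fingers came down on the collar because it had been knocked. It was still moving when I measured it. I'll open, lift and look again.

```bash
python3 -m handwheel '[1,-0.04,0,-0.015,0,0,0, 1,-0.08,0,-0.03,0,0,0, 1,-0.1,0,-0.03,0,0,0, 1,-0.1,0,-0.03,0,0,0, 1,-0.1,0,-0.03,0,0,0, 1,-0.1,0,-0.03,0,0,0]'
python3 -c "
from h import *
f=ring('wrist','d3',(.445,.11),.044); goto(f[0],f[1],.010,12)"
```

```text
t: 25.5
tool_pos: [0.4304, 0.1617, 0.2184]
tool_rot: [1.053, 1.303, -1.059]
contact_force: [-0.3, -1.2, -0.1]
opening: 0.0852
d3 tcp [0.4304 0.1617 0.2184] ztop med 0.0445920606461955 fit c [0.4502 0.1084] r 0.02975931013025052 bore [((0.4489908516407013, 0.10969297587871552), 0.020441994071006775)] px (np.float64(322.5472695003274), np.float64(231.09655900254512))
t 25.55 pos [0.4301 0.1616 0.218 ] phi 11.8 open 0.0850 F [ 0.0687  0.0081 -0.4695] 
 -> shift [0.208  0.0097 0.0562] turn [-0.1501  0.0023  0.2975]
```

View pics/d3.png

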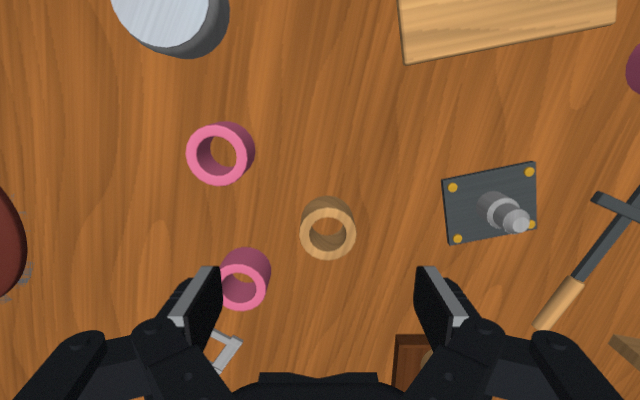

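```bash
python3 -m handwheel '[1,0.03,0.005,0.028,0,0,0, 1,0.06,0.0097,0.0562,0,0,0, 1,0.08,0.0097,0.0562,0,0,0, 1,0.1,0.0097,0.0562,0,0,0, 1,0.1,0.0097,0.0562,0,0,0, 1,0.1,0.0097,0.0562,0,0,0]'
python3 -c "
from h import *
f=ring('wrist','d4',(.4495,.109),.044); goto(f[0],f[1],.010,12)"
```

```text
t: 26.05
tool_pos: [0.4503, 0.1087, 0.1182]
tool_rot: [1.053, 1.305, -1.06]
contact_force: [-0.3, -1.1, 0.9]
opening: 0.0855
d4 tcp [0.4503 0.1087 0.1182] ztop med 0.044666478795701986 fit c [0.4504 0.1081] r 0.029659183140286757 bore [((0.4500514566898346, 0.10953802615404129), 0.018981153145432472)] px (np.float64(318.2601639421672), np.float64(215.6912300372243))
t 26.10 pos [0.4517 0.109  0.1202] phi 11.9 open 0.0853 F [ 0.1237 -0.379   0.0583] 
 -> shift [ 0.1102 -0.0012  0.0007] turn [-0.1302 -0.0172  0.1388]
```

View pics/d4.png

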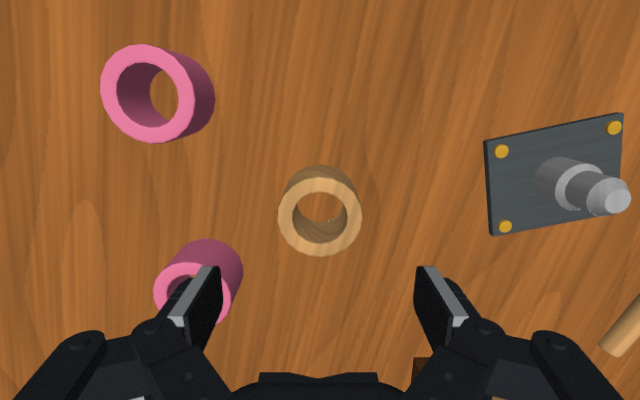

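```bash
python3 -m handwheel '[1,0.02,-0.001,0,0,0,0, 1,0.04,-0.001,0,0,0,0, 1,0.055,-0.001,0,0,0,0, 1,0.065,-0.001,0,0,0,0, 1,0.075,-0.001,0,0,0,0, 1,0.075,-0.001,0,0,0,0]'
python3 -c "
from h import *
goto(.4504,.1085,.010,12);snap('wrist','d5')"
```

```text
t: 26.6
tool_pos: [0.4507, 0.1091, 0.045]
tool_rot: [1.054, 1.302, -1.056]
contact_force: [-0.1, 0.6, -0.3]
opening: 0.0853
t 26.60 pos [0.4507 0.1091 0.045 ] phi 11.9 open 0.0853 F [-0.0662  0.567  -0.2939] 
 -> shift [ 0.035  -0.0003  0.0005] turn [-0.0962 -0.0116  0.1116]
```

View pics/d5.png

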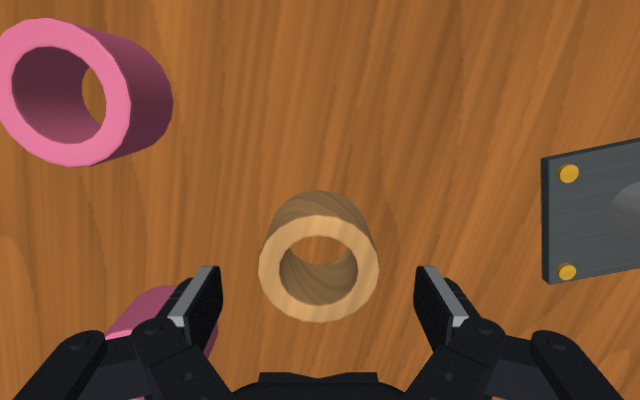

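```bash
python3 -m handwheel '[1,0.01,0,0,0,0,0, 1,0.018,0,0,0,0,0, 1,0.026,0,0,0,0,0, 1,0.033,0,0,0,0,0, 1,0.033,0,0,0,0,0]'
```

```text
t: 27.07
tool_pos: [0.45, 0.1089, 0.0112]
tool_rot: [1.054, 1.303, -1.057]
contact_force: [-1.4, 0.0, 0.4]
opening: 0.0855
```

```bash
python3 -m handwheel '[0.5,0,0,0,0,0,0, 0.5,0,0,0,0,0,0, 0.5,0,0,0,0,0,0, 0.5,0,0,0,0,0,0, 0.5,0,0,0,0,0,0, 0.5,-0.03,0,0,0,0,0, 0.5,-0.06,0,0,0,0,0, 0.5,-0.09,0,0,0,0,0, 0.5,-0.11,0,0,0,0,0, 0.5,-0.11,0,0,0,0,0, 0.5,-0.11,0,0,0,0,0]' 30
python3 -c "
from h import *
held('d6',.032); goto(.625,.1647,.12,12)"
```

```text
t: 27.98
tool_pos: [0.4523, 0.1091, 0.1244]
tool_rot: [1.057, 1.298, -1.053]
contact_force: [0.2, -0.5, -0.6]
opening: 0.0597
med h 0.030942341263098905
held centre tool y,z [-0.0008 -0.0001] r 0.028791366869327463 world [0.4515 0.1091]
t 28.03 pos [0.4511 0.109  0.1226] phi 11.9 open 0.0600 F [ 0.1324  0.8287 -1.3615] 
 -> shift [ 0.0025  0.1817 -0.0187] turn [-0.1191 -0.0026  0.0226]
```

View pics/d6.png

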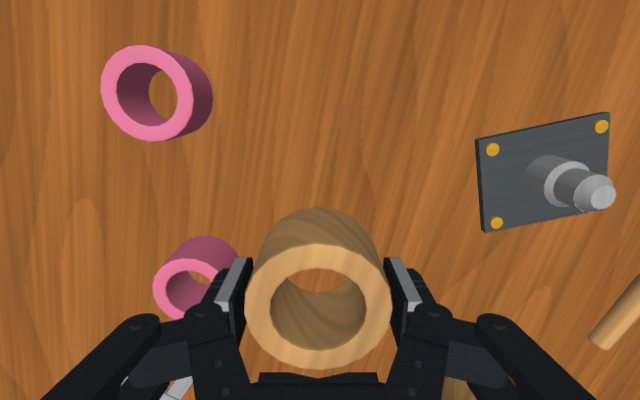

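```bash
python3 -m handwheel '[0.5,0,0.025,-0.002,0,0,0, 0.5,0,0.05,-0.004,0,0,0, 0.5,0,0.075,-0.007,0,0,0, 0.5,0,0.1,-0.01,0,0,0, 0.5,0,0.125,-0.013,0,0,0, 0.5,0,0.15,-0.016,0,0,0, 0.5,0,0.17,-0.018,0,0,0, 0.5,0,0.1825,-0.0187,0,0,0, 0.5,0,0.1825,-0.0187,0,0,0, 0.5,0,0.1825,-0.0187,0,0,0, 0.5,0,0.1825,-0.0187,0,0,0]'
python3 -c "
from h import *
held('d7',.031); goto(.625,.1647,.024,12)"
```

```text
t: 28.95
tool_pos: [0.6245, 0.1645, 0.121]
tool_rot: [1.053, 1.303, -1.058]
contact_force: [-0.2, -0.1, -0.0]
opening: 0.0598
med h 0.03089691133782504
held centre tool y,z [-0.0008  0.0006] r 0.029057372995641814 world [0.6239 0.1638]
t 29.00 pos [0.6246 0.1646 0.1216] phi 11.9 open 0.0600 F [-0.0547  0.2924 -0.8502] 
 -> shift [ 0.0976  0.0007 -0.    ] turn [-0.1201 -0.0088  0.1632]
```

```bash
python3 -m handwheel '[0.5,0.02,0.001,-0.0005,0,0,0, 0.5,0.035,0.001,-0.0005,0,0,0, 0.5,0.045,0.001,-0.0005,0,0,0, 0.5,0.053,0.001,-0.0005,0,0,0, 0.5,0.06,0.001,-0.0005,0,0,0, 0.5,0.067,0.001,-0.0005,0,0,0, 0.5,0.072,0.001,-0.0005,0,0,0, 0.5,0.077,0.001,-0.0005,0,0,0, 0.5,0.077,0.001,-0.0005,0,0,0]'
python3 -m handwheel '[0.5,0.005,0,0,0,0,0, 0.5,0.01,0,0,0,0,0, 0.5,0.015,0,0,0,0,0, 0.5,0.018,0,0,0,0,0, 0.5,0.02,0,0,0,0,0, 0.5,0.02,0,0,0,0,0]'
python3 -c "
from h import *
held('d8',.031); goto(.625,.1647,.024,12)"
```

```text
t: 29.75
tool_pos: [0.6265, 0.1655, 0.045]
tool_rot: [1.054, 1.301, -1.056]
contact_force: [0.2, -0.8, -0.8]
opening: 0.0596
t: 30.25
tool_pos: [0.6266, 0.1655, 0.0254]
tool_rot: [1.054, 1.301, -1.056]
contact_force: [-0.3, -0.4, 0.0]
opening: 0.0598
med h 0.030948246465019588
held centre tool y,z [-0.0008  0.0006] r 0.029021125582766982 world [0.626  0.1647]
t 30.30 pos [0.6269 0.1655 0.0258] phi 11.9 open 0.0598 F [ 0.0088 -0.2337 -0.4334] 
 -> shift [ 0.0018 -0.002   0.0004] turn [-0.1199  0.0011  0.0263]
```

```bash
python3 -m handwheel '[0.8,0,0,0,0,0,0, 0.8,0,0,0,0,0,0, 0.8,0,0,0,0,0,0, 0.8,0,0,0,0,0,0, 0.8,0,0,0,0,0,0]'
python3 -c "
from h import *
ring('wrist','d9',(.625,.1647),.052); goto(.625,.1647,.024,12)"
```

```text
t: 30.72
tool_pos: [0.6272, 0.1656, 0.0264]
tool_rot: [1.055, 1.3, -1.055]
contact_force: [-0.5, 0.4, -0.1]
opening: 0.0679
d9 tcp [0.6272 0.1656 0.0264] ztop med 0.05253852857223736 fit c [0.6263 0.1657] r 0.030111512495681825 bore [((0.626573920249939, 0.16388650238513947), 0.019938653334975243)] px (np.float64(313.66126715444454), np.float64(301.7904236500225))
t 30.77 pos [0.6271 0.1656 0.0263] phi 11.9 open 0.0684 F [ 0.6338 -0.1     0.603 ] 
 -> shift [ 0.0023 -0.0023  0.0004] turn [-0.1179  0.0005 -0.0163]
```

View pics/d9.png

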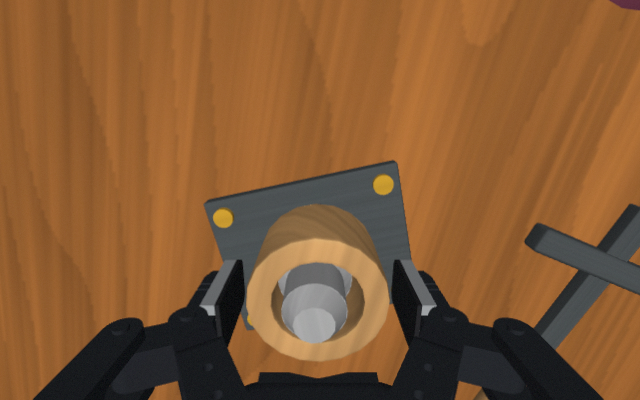

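```bash
python3 -m handwheel '[0.5,0.004,0,0,0,0,0, 0.5,0.004,0,0,0,0,0, 0.5,0.004,0,0,0,0,0, 0.5,0.004,0,0,0,0,0, 0.5,0.004,0,0,0,0,0, 0.5,-0.03,0,0,0,0,0, 0.5,-0.06,0,0,0,0,0, 0.5,-0.09,0,0,0,0,0, 0.5,-0.12,0,0,0,0,0, 0.5,-0.15,0,0,0,0,0, 0.5,-0.15,0,0,0,0,0]' 30
python3 -m handwheel '[0.5,0,-0.02,0.032,0,0,0, 0.5,0,-0.04,0.064,0,0,0, 0.5,0,-0.06,0.096,0,0,0, 0.5,0,-0.08,0.128,0,0,0, 0.5,0,-0.1,0.16,0,0,0, 0.5,0,-0.12,0.192,0,0,0, 0.5,0,-0.14,0.224,0,0,0, 0.5,0,-0.16,0.256,0,0,0, 0.5,0,-0.18,0.288,0,0,0, 0.5,0,-0.2,0.32,0,0,0, 0.5,0,-0.22,0.35,0,0,0, 0.5,0,-0.237,0.37,0,0,0]'
python3 -m handwheel '[0.5,0,0,0,0,0,0, 0.5,0,0,0,0,0,0, 0.5,0,0,0,0,0,0]'
python3 -c "
from h import *
held('d10',.029); goto(.483,-.30,.17,12)"
```

```text
t: 31.68
tool_pos: [0.6309, 0.1662, 0.1845]
tool_rot: [1.062, 1.291, -1.046]
contact_force: [1.0, 0.9, 1.0]
opening: 0.0593
t: 32.68
tool_pos: [0.47, -0.2477, 0.1755]
tool_rot: [1.056, 1.299, -1.057]
contact_force: [0.7, -0.4, -0.1]
opening: 0.0599
t: 32.93
tool_pos: [0.4713, -0.2448, 0.1756]
tool_rot: [1.056, 1.301, -1.055]
contact_force: [0.2, 0.4, -0.8]
opening: 0.0598
med h 0.028486089152516596
held centre tool y,z [-0.0008  0.0003] r 0.028900763915708814 world [ 0.4706 -0.2453]
t 32.98 pos [ 0.4715 -0.2444  0.1757] phi 11.9 open 0.0597 F [-0.1394  0.4578 -0.4821] 
 -> shift [ 0.0056 -0.0003  0.0568] turn [-0.0669 -0.0433  0.0054]
```

View pics/d10.png

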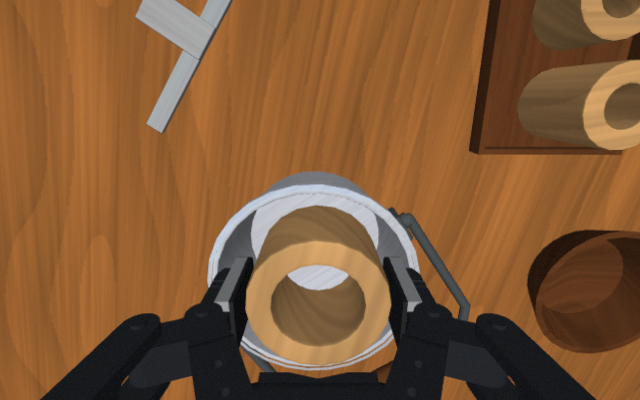

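```bash
python3 -c "
from h import *
from scipy.optimize import least_squares
o=ctrl.get_obs()
W=onplane('wrist',[(208,272),(418,275),(314,185.5),(240,213),(390,213)],.093,o)[:,:2]
f=least_squares(lambda p:np.hypot(W[:,0]-p[0],W[:,1]-p[1])-p[2],[.48,-.3,.08]); print(f.x,f.fun)
goto(f.x[0],f.x[1],.045,12)"
```

```text
[ 0.4806 -0.3052  0.0813] [ 0.0005 -0.0005 -0.     -0.0008  0.0008]
t 32.98 pos [ 0.4715 -0.2444  0.1757] phi 11.9 open 0.0597 F [-0.1394  0.4578 -0.4821] 
 -> shift [ 0.1306 -0.0037  0.0615] turn [-0.0669 -0.0433  0.0054]
```

```bash
python3 -m handwheel '[0.5,0,-0.002,0.02,0,0,0, 0.5,0,-0.003,0.045,0,0,0, 0.5,0,-0.0037,0.0615,0,0,0, 0.5,0.02,-0.0037,0.0615,0,0,0, 0.5,0.045,-0.0037,0.0615,0,0,0, 0.5,0.07,-0.0037,0.0615,0,0,0, 0.5,0.09,-0.0037,0.0615,0,0,0, 0.5,0.11,-0.0037,0.0615,0,0,0, 0.5,0.125,-0.0037,0.0615,0,0,0, 0.5,0.135,-0.0037,0.0615,0,0,0, 0.5,0.14,-0.0037,0.0615,0,0,0, 0.5,0.14,-0.0037,0.0615,0,0,0]'
python3 -m handwheel '[0.7,0,0,0,0,0,0, 0.75,0,0,0,0,0,0, 0.75,0,0,0,0,0,0, 0.75,-0.01,0,0,0,0,0, 0.75,-0.03,0,0,0,0,0, 0.75,-0.06,0,0,0,0,0, 0.75,-0.1,0,0,0,0,0, 0.75,-0.14,0,0,0,0,0, 0.75,-0.18,0,0,0,0,0, 0.75,-0.22,0,0,0,0,0, 0.75,-0.22,0,0,0,0,0, 0.75,-0.22,0,0,0,0,0]'
python3 -c "
from h import *
snap('wrist','p1'); goto(.48,-.30,.25,12)"
```

```text
t: 33.98
tool_pos: [0.4802, -0.305, 0.035]
tool_rot: [1.055, 1.303, -1.054]
contact_force: [-0.8, -0.4, -0.4]
opening: 0.0597
t: 34.98
tool_pos: [0.4818, -0.3076, 0.2621]
tool_rot: [1.054, 1.29, -1.054]
contact_force: [-0.3, -0.2, -0.4]
opening: 0.0639
t 35.03 pos [ 0.4808 -0.3067  0.2587] phi 11.9 open 0.0639 F [-0.3358  0.0338 -1.0285] 
 -> shift [ 0.0087  0.0006 -0.0068] turn [-0.1232  0.1876 -0.1481]
```

View pics/p1.png

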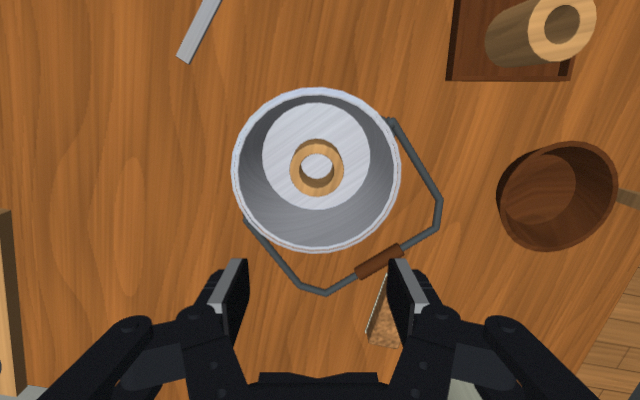

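```bash
python3 -m handwheel '[0.75,0,0,0,0,0,0, 0.75,0,0,0,0,0,0, 0.75,0,0,0,0,0,0, 0.75,0,0,0,0,0,0]'
python3 - <<'E'
from h import *
from scipy.optimize import least_squares
o,im,de=snap('wrist','p2'); print(o['tool_pos'])
hsv=cv2.cvtColor(im,cv2.COLOR_BGR2HSV)
# grip
P=cloud('wrist',de,o)
m=(P[...,2]>.065)&(P[...,2]<.105)&(hsv[...,1]>120)&(im[...,2]<150); m[:200]=0; m[290:]=0; m[:,:340]=0;m[:,430:]=0
mm=cv2.morphologyEx(m.astype(np.uint8)*255,cv2.MORPH_OPEN,np.ones((3,3)))
c=max(cv2.findContours(mm,0,2)[0],key=cv2.contourArea); r=cv2.minAreaRect(c); b=cv2.boxPoints(r); print(r)
W=onplane('wrist',b,.083,o); print(W,'grip c',W.mean(0),[np.linalg.norm(W[i]-W[i-1]) for i in range(4)], np.median(P[...,2][mm>0]))
g=(im.min(2)>150)&(P[...,2]>.085)&(P[...,2]<.105); g[:, :200]=0; g[:,430:]=0; g[270:]=0; g[:80]=0
q=P[g][:,:2]; f=least_squares(lambda p:np.hypot(q[:,0]-p[0],q[:,1]-p[1])-p[2],[.48,-.3,.08],loss='soft_l1',f_scale=.002).x; print('pail',f,len(q))
d=W.mean(0)[:2]-f[:2]; print('dir',np.degrees(np.arctan2(d[1],d[0])),np.linalg.norm(d))
E
```

```text
t: 35.37
tool_pos: [0.4798, -0.3058, 0.2545]
tool_rot: [1.056, 1.303, -1.056]
contact_force: [0.1, -0.4, 0.4]
opening: 0.0642
[ 0.4798 -0.3058  0.2545]
((375.44873046875, 272.1439514160156), (15.340143203735352, 37.019840240478516), 59.4207763671875)
[[ 0.5397 -0.398   0.083 ]
 [ 0.567  -0.3695  0.083 ]
 [ 0.5793 -0.3828  0.083 ]
 [ 0.5519 -0.412   0.083 ]] grip c [ 0.5595 -0.3905  0.083 ] [np.float64(0.01852193079233674), np.float64(0.039473299978686115), np.float64(0.018116568018608118), np.float64(0.040058258470068824)] 0.08605007245695517
pail [ 0.4792 -0.3027  0.077 ] 3420
dir -47.5841502747251 0.11894625983689378
```

```bash
python3 -m handwheel '[0.75,0,0.02,0.03,0,0,0, 0.75,0,0.04,0.07,0,0,0, 0.75,0,0.04,0.07,0,0,0, 0.75,0,0.04,0.07,0,0,0, 0.75,0,0.04,0.07,0,0,0]'
python3 - <<'E'
from h import *
from scipy.optimize import least_squares
o,im,de=snap('wrist','p3'); print(o['tool_pos'])
P=cloud('wrist',de,o); np.save('/tmp/p3c.npy',P)
g=(im.min(2)>150)&(P[...,2]>.085)&(P[...,2]<.105)
q=P[g][:,:2]; q=q[np.hypot(q[:,0]-.48,q[:,1]+.304)<.1]; f=least_squares(lambda p:np.hypot(q[:,0]-p[0],q[:,1]-p[1])-p[2],[.48,-.3,.08],loss='soft_l1',f_scale=.002).x; print('pail',f,len(q))
E
```

```text
t: 35.83
tool_pos: [0.5337, -0.3663, 0.2552]
tool_rot: [1.056, 1.302, -1.055]
contact_force: [0.1, 0.6, -0.5]
opening: 0.0641
[ 0.5337 -0.3663  0.2552]
pail [ 0.4794 -0.3029  0.0771] 4319
```

View pics/p3.png

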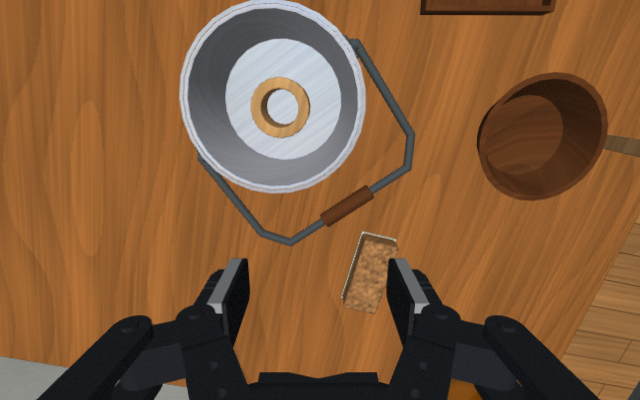

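Run:
```python
from h import *
o=ctrl.get_obs(); im=cv2.imread('pics/p3.png')
hsv=cv2.cvtColor(im,cv2.COLOR_BGR2HSV); P=np.load('/tmp/p3c.npy')
m=(P[...,2]>.07)&(P[...,2]<.1)&(hsv[...,1]>130); m[:170]=0;m[240:]=0;m[:,:300]=0;m[:,390:]=0
mm=m.astype(np.uint8)*255
c=max(cv2.findContours(mm,0,2)[0],key=cv2.contourArea); r=cv2.minAreaRect(c); b=cv2.boxPoints(r); print(r,cv2.contourArea(c))
W=onplane('wrist',b,.082,o); print('grip c',W.mean(0),[np.linalg.norm(W[i]-W[i-1]) for i in range(4)], np.median(P[...,2][mm>0]))
e=[(b[i]+b[i-1])/2 for i in range(4)]
B=onplane('wrist',[(290,241),(409,167)],.082,o); d=B[1]-B[0]; print('bar',B,np.linalg.norm(d),np.degrees(np.arctan2(d[1],d[0])),B.mean(0))
pc=np.array([.4794,-.3029]); v=W.mean(0)[:2]-pc; print('from pail',np.linalg.norm(v),np.degrees(np.arctan2(v[1],v[0])))
print('pivots',onplane('wrist',[(357,41),(199,155)],.08,o),onplane('wrist',[(357,41),(199,155)],.08,o).mean(0))
```

```text
((345.96173095703125, 206.29705810546875), (15.646085739135742, 57.138893127441406), 57.52880859375) 804.5
grip c [ 0.5659 -0.3865  0.082 ] [np.float64(0.016792157829994787), np.float64(0.05720459958854069), np.float64(0.016269962461225182), np.float64(0.05797337299303278)] 0.0873627574643834
bar [[ 0.5181 -0.4351  0.082 ]
 [ 0.6166 -0.3345  0.082 ]] 0.14074272757108014 45.6219409395391 [ 0.5673 -0.3848  0.082 ]
from pail 0.12029731983170662 -43.99496379183522
pivots [[ 0.5407 -0.237   0.08  ]
 [ 0.4161 -0.3652  0.08  ]] [ 0.4784 -0.3011  0.08  ]
```

```bash
python3 -c "
from h import *
goto(.566,-.386,.15,-44.4)"
```

```text
t 35.88 pos [ 0.5336 -0.366   0.256 ] phi 11.9 open 0.0643 F [-0.2561 -0.0865  1.0119] 
 -> shift [0.106  0.0276 0.0263] turn [56.2905 -0.0246  0.0345]
```

```bash
python3 -m handwheel '[0.5,0,0.0276,0.0263,7,0,0, 0.4,0,0.0276,0.0263,14,0,0, 0.35,0,0.0276,0.0263,21,0,0, 0.35,0,0.0276,0.0263,28,0,0, 0.35,0.02,0.0276,0.0263,35,0,0, 0.35,0.05,0.0276,0.0263,42,0,0, 0.35,0.08,0.0276,0.0263,49,0,0, 0.35,0.106,0.0276,0.0263,56,0,0, 0.35,0.106,0.0276,0.0263,56.3,0,0, 0.35,0.106,0.0276,0.0263,56.3,0,0, 0.35,0.106,0.0276,0.0263,56.3,0,0]'
python3 -c "
from h import *
o,im,de=snap('wrist','b1'); goto(.566,-.386,.061,-44.4)
print(proj('wrist',[[.566,-.386,.08]],o))"
```

```text
t: 36.8
tool_pos: [0.567, -0.3868, 0.1529]
tool_rot: [1.752, 0.736, -1.749]
contact_force: [0.7, -0.4, 0.5]
opening: 0.0298
t 36.85 pos [ 0.5674 -0.3873  0.1538] phi -44.3 open 0.0301 F [-0.431   0.7466  0.4383] 
 -> shift [ 0.0927 -0.0024  0.0001] turn [ 0.1072 -0.021  -0.2899]
[[317.2118 215.7817]]
```

View pics/b1.png

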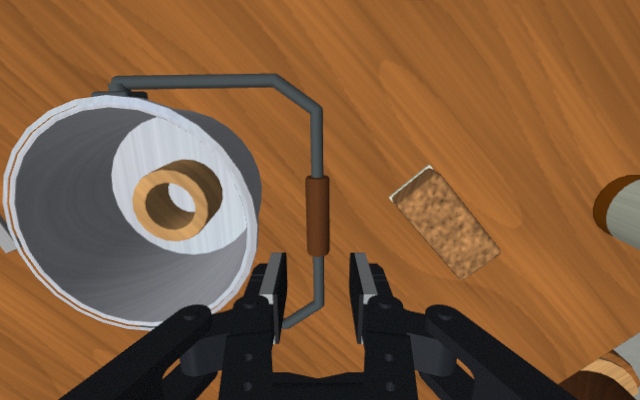

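```bash
python3 -c "
from h import *
o=ctrl.get_obs(); de=np.load('/tmp/b1.npy'); P=cloud('wrist',de,o); R=Ro.from_rotvec(o['tool_rot']).as_matrix(); T=(P-o['tool_pos'])@R
m=(de>0)&(abs(T[...,2])<.05)&(T[...,0]<.005)&(T[...,0]>-.12)
for a in np.arange(-.1,.005,.01):
    k=m&(T[...,0]>=a)&(T[...,0]<a+.01)
    if k.sum()>5: print('x %.2f'%a,'y',np.percentile(T[...,1][k],[0,2,98,100]),'z',T[...,2][k].min(),T[...,2][k].max(),k.sum())
"
```

```text
x -0.09 y [-0.0632 -0.0595  0.057   0.0603] z -0.018747896240541462 -0.00787518067876759 5644
x -0.08 y [-0.0608 -0.057   0.0547  0.0595] z -0.018433128936062096 0.0014745355232229861 9261
x -0.07 y [-0.0564 -0.0532  0.0508  0.0543] z -0.018250630193957226 0.01302625575451525 5306
x -0.06 y [-0.0526 -0.0487  0.0464  0.0502] z -0.014554212592483731 0.01285488869399603 8140
x -0.05 y [-0.0476 -0.0428  0.0407  0.0456] z -0.014595501747006797 0.007822250138993838 2059
x -0.04 y [-0.0299 -0.0275  0.0249  0.0275] z -0.012105557373393104 0.011594090282663975 1489
x -0.03 y [-0.03   -0.0292  0.0266  0.0272] z -0.01230068858691517 0.010968007448350548 1071
x -0.02 y [-0.0297 -0.029   0.0266  0.0274] z -0.011857777042828815 0.010937906107790399 859
x -0.01 y [-0.028  -0.0266  0.0238  0.0259] z -0.011437225352136357 0.010823314067810154 341
```

```bash
python3 -m handwheel '[0.35,0.02,-0.001,0,0,0,0, 0.35,0.04,-0.001,0,0,0,0, 0.35,0.055,-0.001,0,0,0,0, 0.35,0.065,-0.001,0,0,0,0, 0.35,0.072,-0.001,0,0,0,0, 0.35,0.079,-0.001,0,0,0,0, 0.35,0.085,-0.001,0,0,0,0, 0.35,0.09,-0.001,0,0,0,0, 0.35,0.09,-0.001,0,0,0,0]'
python3 -c "
from h import *
o,im,de=snap('wrist','b2'); goto(.566,-.386,.061,-44.4)
print(proj('wrist',[[.566,-.386,.08]],o))"
```

```text
t: 37.6
tool_pos: [0.5653, -0.3856, 0.0592]
tool_rot: [1.753, 0.738, -1.754]
contact_force: [0.6, 0.1, -0.3]
opening: 0.0298
t 37.65 pos [ 0.5655 -0.3858  0.0597] phi -44.4 open 0.0300 F [0.0511 0.6171 0.202 ] 
 -> shift [-0.0013  0.0005 -0.0002] turn [-0.0118  0.003   0.0385]
[[322.3758 291.8402]]
```

View pics/b2.png

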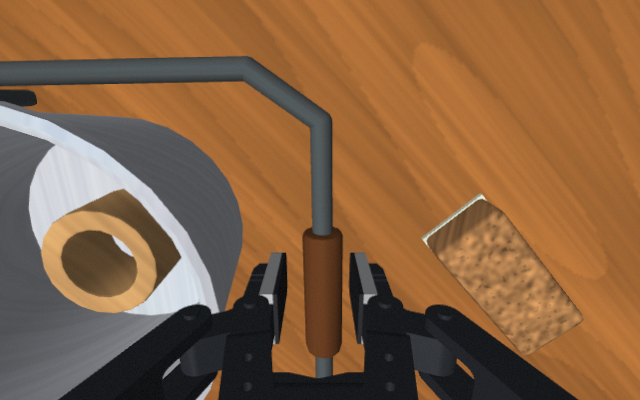

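```bash
python3 -m handwheel '[0.1,0,0,0,0,0,0, 0.1,0,0,0,0,0,0, 0.1,0,0,0,0,0,0, 0.1,0,0,0,0,0,0]' 25
python3 -m handwheel '[0.1,-0.008,-0.0005,0,0,0,0, 0.1,-0.0157,-0.001,0,0,0,0, 0.1,-0.0235,-0.0025,0,0,0,0, 0.1,-0.0311,-0.0041,0,0,0,0, 0.1,-0.0385,-0.0065,0,0,0,0, 0.1,-0.0459,-0.0091,0,0,0,0, 0.1,-0.053,-0.0125,0,0,0,0, 0.1,-0.06,-0.0161,0,0,0,0]'
python3 -c "
from h import *
o,im,de=snap('wrist','b3'); goto(.566,-.386,.061,-44.4)"
```

```text
t: 37.98
tool_pos: [0.5661, -0.3864, 0.0608]
tool_rot: [1.753, 0.735, -1.752]
contact_force: [1.2, -2.3, -0.5]
opening: 0.015
t: 38.65
tool_pos: [0.5544, -0.3749, 0.1216]
tool_rot: [1.754, 0.734, -1.752]
contact_force: [1.3, -3.3, -2.6]
opening: 0.015
t 38.70 pos [ 0.5544 -0.3746  0.1231] phi -44.4 open 0.0150 F [-0.2785  0.0873 -1.7537] 
 -> shift [0.0622 0.0161 0.    ] turn [-0.005  -0.0143 -0.1385]
```

View pics/b3.png

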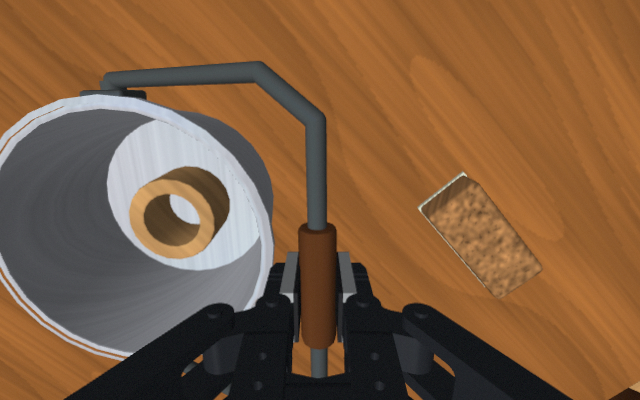

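```bash
python3 -m handwheel '[0.1,-0.0088,-0.0056,0,0,0,0, 0.1,-0.0171,-0.012,0,0,0,0, 0.1,-0.0249,-0.019,0,0,0,0, 0.1,-0.0319,-0.0268,0,0,0,0, 0.1,-0.0383,-0.0351,0,0,0,0, 0.1,-0.0439,-0.0439,0,0,0,0, 0.1,-0.0488,-0.0532,0,0,0,0, 0.1,-0.0528,-0.0629,0,0,0,0, 0.1,-0.0559,-0.0728,0,0,0,0, 0.1,-0.0582,-0.0831,0,0,0,0, 0.1,-0.0595,-0.0935,0,0,0,0, 0.1,-0.06,-0.1039,0,0,0,0]'
python3 -m handwheel '[0.1,0,0,0,0,0,0, 0.1,0,0,0,0,0,0, 0.1,0,0,0,0,0,0]'
python3 -c "
from h import *
o,im,de=snap('wrist','b4'); snap('side','s4');goto(.480,-.3025,.181,-44.4)"
```

```text
t: 39.7
tool_pos: [0.4815, -0.3036, 0.186]
tool_rot: [1.754, 0.726, -1.747]
contact_force: [0.9, -3.5, 9.6]
opening: 0.0154
t: 39.95
tool_pos: [0.4812, -0.3034, 0.1859]
tool_rot: [1.754, 0.728, -1.748]
contact_force: [-0.6, -2.8, 14.0]
opening: 0.0152
t 40.05 pos [ 0.4813 -0.3035  0.1859] phi -44.4 open 0.0151 F [-0.0318 -2.9828 13.269 ] 
 -> shift [ 0.0048 -0.0016  0.0002] turn [-0.0229  0.0097 -0.4703]
```

View pics/b4.png

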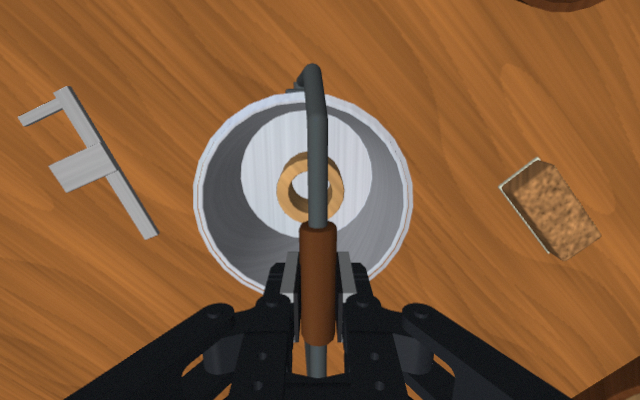

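View pics/s4.png

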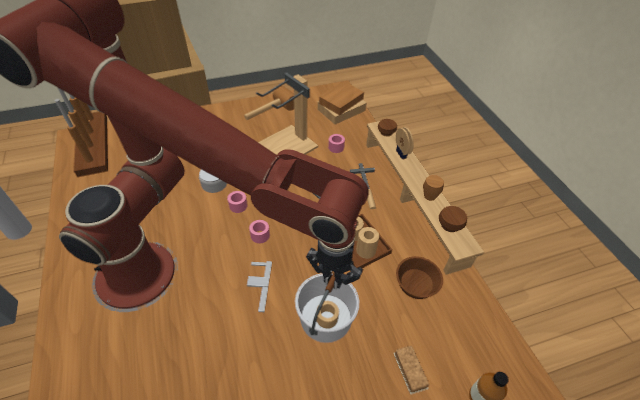

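```bash
python3 -m handwheel '[0.1,-0.004,0,0,0,0,0, 0.1,-0.008,0,0,0,0,0, 0.1,-0.013,0,0,0,0,0, 0.1,-0.02,0,0,0,0,0, 0.1,-0.03,0,0,0,0,0, 0.1,-0.042,0,0,0,0,0, 0.1,-0.055,0,0,0,0,0, 0.1,-0.07,0,0,0,0,0, 0.1,-0.085,0,0,0,0,0, 0.1,-0.1,0,0,0,0,0, 0.1,-0.113,0,0,0,0,0, 0.1,-0.12,0,0,0,0,0]' 50
python3 -m handwheel '[0.1,0,0,0,0,0,0, 0.1,0,0,0,0,0,0, 0.1,0,0,0,0,0,0]'
python3 -c "
from h import *
o,im,de=snap('wrist','l1'); snap('side','sl1');goto(.46,.353,.30,22.7)"
```

```text
t: 41.05
tool_pos: [0.4806, -0.3024, 0.3036]
tool_rot: [1.754, 0.733, -1.75]
contact_force: [0.2, -0.4, -5.6]
opening: 0.0142
t: 41.3
tool_pos: [0.4795, -0.3015, 0.2989]
tool_rot: [1.753, 0.739, -1.755]
contact_force: [-1.0, 0.3, -6.6]
opening: 0.0142
t 41.40 pos [ 0.4794 -0.3015  0.2985] phi -44.4 open 0.0141 F [ 1.0429  0.5356 -6.986 ] 
 -> shift [-0.0003 -0.4719 -0.4539] turn [-67.1186  -0.079    0.145 ]
```

View pics/l1.png

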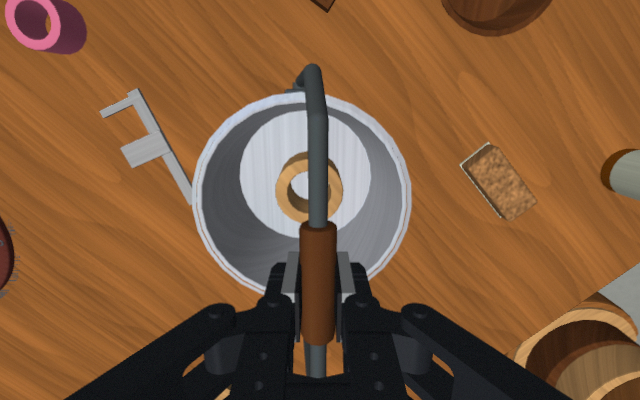

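View pics/sl1.png

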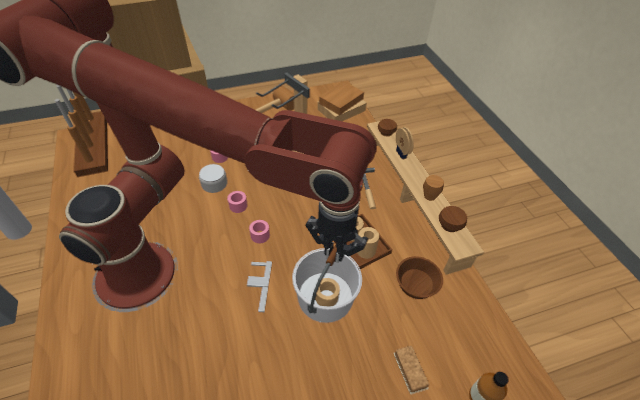

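```bash
python3 -m handwheel '[0.1,0,-0.0045,-0.004,0,0,0, 0.1,0,-0.0134,-0.012,0,0,0, 0.1,0,-0.027,-0.024,0,0,0, 0.1,0,-0.045,-0.04,0,0,0, 0.1,0,-0.066,-0.0585,0,0,0, 0.1,0,-0.088,-0.0785,0,0,0, 0.1,0,-0.1105,-0.0984,0,0,0, 0.1,0,-0.133,-0.118,0,0,0, 0.1,0,-0.155,-0.138,0,0,0, 0.1,0,-0.178,-0.158,0,0,0, 0.1,0,-0.2,-0.178,0,0,0, 0.1,0,-0.2226,-0.198,0,0,0]'
python3 -m handwheel '[0.1,0,-0.0224,-0.02,0,0,0, 0.1,0,-0.045,-0.04,0,0,0, 0.1,0,-0.067,-0.06,0,0,0, 0.1,0,-0.09,-0.08,0,0,0, 0.1,0,-0.112,-0.1,0,0,0, 0.1,0,-0.1345,-0.12,0,0,0, 0.1,0,-0.157,-0.14,0,0,0, 0.1,0,-0.179,-0.16,0,0,0, 0.1,0,-0.2,-0.178,0,0,0, 0.1,0,-0.219,-0.195,0,0,0, 0.1,0,-0.235,-0.2095,0,0,0, 0.1,0,-0.2465,-0.2195,0,0,0]'
python3 -c "
from h import *
goto(.435,.345,.30,22.7)"
```

```text
t: 42.4
tool_pos: [0.4582, -0.0018, 0.3002]
tool_rot: [1.753, 0.738, -1.752]
contact_force: [1.6, -0.3, -5.8]
opening: 0.014
t: 43.4
tool_pos: [0.4348, 0.3275, 0.3]
tool_rot: [1.752, 0.741, -1.752]
contact_force: [0.0, 0.9, -6.7]
opening: 0.0141
t 43.40 pos [0.4348 0.3275 0.3   ] phi -44.3 open 0.0141 F [ 0.0198  0.9135 -6.6886] 
 -> shift [ 0.0001 -0.0121 -0.0127] turn [-66.9506  -0.0736   0.0691]
```

```bash
python3 -m handwheel '[0.1,0,-0.006,0.012,0,0,0, 0.1,0,-0.014,0.03,0,0,0, 0.1,0,-0.021,0.044,0,0,0, 0.1,0,-0.021,0.044,-3,0,0, 0.1,0,-0.021,0.044,-8,0,0, 0.1,0,-0.021,0.044,-14,0,0, 0.1,0,-0.021,0.044,-20,0,0, 0.1,0,-0.021,0.044,-26,0,0, 0.1,0,-0.021,0.044,-32,0,0, 0.1,0,-0.021,0.044,-38,0,0, 0.1,0,-0.021,0.044,-44,0,0, 0.1,0,-0.021,0.044,-50,0,0]'
python3 -m handwheel '[0.1,0,0,0,-5,0,0, 0.1,0,0,0,-10,0,0, 0.1,0,0,0,-14,0,0, 0.1,0,0,0,-17,0,0, 0.1,0,0,0,-17,0,0, 0.1,0,0,0,-17,0,0, 0.1,0,0,0,-17,0,0]'
python3 -c "
from h import *
o,im,de=snap('wrist','k1'); snap('side','sk1');snap('top','tk1');goto(.435,.345,.30,22.7)
print(proj('wrist',[[.479,.409,.252],[.509,.332,.252]],o))"
```

```text
t: 44.4
tool_pos: [0.3895, 0.3085, 0.3001]
tool_rot: [1.132, 1.257, -1.133]
contact_force: [0.1, 0.0, -6.7]
opening: 0.0137
t: 44.98
tool_pos: [0.3904, 0.3082, 0.3002]
tool_rot: [0.915, 1.37, -0.914]
contact_force: [-0.2, 0.4, -7.0]
opening: 0.0141
t 45.13 pos [0.391  0.308  0.3002] phi 22.6 open 0.0140 F [-0.2163 -0.0784 -6.7063] 
 -> shift [ 0.0002  0.0549 -0.0173] turn [-0.1367 -0.0035 -0.0015]
[[530.5343 134.8007]
 [502.3518 264.6826]]
```

View pics/k1.png

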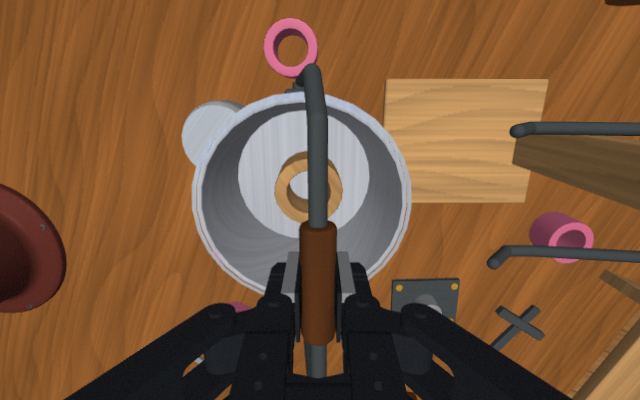

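View pics/sk1.png

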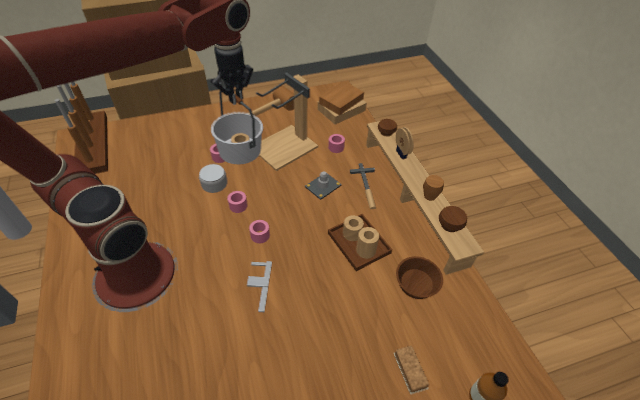

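View pics/tk1.png

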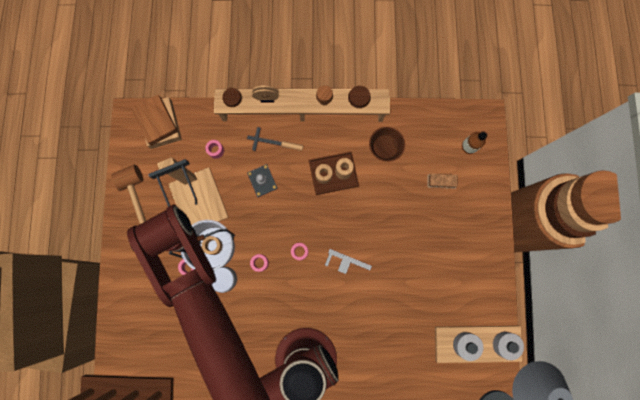

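```bash
python3 -c "
from h import *
o=ctrl.get_obs()
T=onplane('wrist',[(517,131),(494,262)],.252,o); print(T,np.linalg.norm(T[0]-T[1])); d=T[0]-T[1]
Q=onplane('wrist',[(625,128.5),(625,257)],.236,o); print(Q)
print('dirs',[np.degrees(np.arctan2(*(Q[i]-T[i])[[1,0]])) for i in (0,1)])
# far side points along prong at lower height .240
Q2=onplane('wrist',[(560,129),(560,251)],.240,o); e=[Q[i]-onplane('wrist',[(560,128.5),(560,252)],.236,o)[i] for i in (0,1)]; print('prong az',[np.degrees(np.arctan2(k[1],k[0])) for k in e])
yaw=np.degrees(np.arctan2(d[1],d[0]))-90; print('yaw',yaw)
m=T.mean(0); a=np.radians(yaw if abs(yaw)<90 else yaw+180); hx=np.array([np.cos(a),np.sin(a)]); print('seat',m[:2]+.026*hx, 'hx',hx)
print('grip tool', )
"
```

```text
[[0.4712 0.4076 0.252 ]
 [0.5035 0.3313 0.252 ]] 0.08278185086741839
[[0.5414 0.4367 0.236 ]
 [0.5984 0.3654 0.236 ]]
dirs [np.float64(22.582047897760958), np.float64(19.764734710004078)]
prong az [np.float64(22.733193621765587), np.float64(17.706794824706268)]
yaw 22.956267706903603
seat [0.5113 0.3796] hx [0.9208 0.39  ]
grip tool
```

```bash
python3 -c "
from h import *
o=ctrl.get_obs(); im=cv2.imread('pics/k1.png'); de=np.load('/tmp/k1.npy'); P=cloud('wrist',de,o); R=Ro.from_rotvec(o['tool_rot']).as_matrix(); T=(P-o['tool_pos'])@R
hsv=cv2.cvtColor(im,cv2.COLOR_BGR2HSV)
m=(hsv[...,1]>130)&(abs(T[...,1])<.012)&(T[...,0]>-.05)&(T[...,0]<.01); v,u=np.where(m); print(m.sum(),u.min(),u.max(),v.min(),v.max())
t=T[m]; print('x',np.percentile(t[:,0],[2,20,50,98]),'y',np.percentile(t[:,1],[2,50,98]),'z',np.percentile(t[:,2],[1,50,99]))
for vv in (130,160,200): print(vv, T[vv,316:320].mean(0), P[vv,316:320].mean(0))
goto(.512-.078*.9225,.379-.078*.386,.285,22.7); goto(.512,.379,.285,22.7)"
```

```text
4014 299 344 221 355
x [-0.0229 -0.0219 -0.0209 -0.0158] y [-0.0076 -0.0004  0.0065] z [-0.0295 -0.0059  0.0244]
130 [-0.0489 -0.0005 -0.0715] [0.3631 0.3738 0.3491]
160 [-0.0184 -0.0006 -0.0572] [0.3685 0.3606 0.3185]
200 [-0.0183 -0.0006 -0.0413] [0.3746 0.3459 0.3184]
t 45.13 pos [0.391  0.308  0.3002] phi 22.6 open 0.0140 F [-0.2163 -0.0784 -6.7063] 
 -> shift [ 0.0152  0.061  -0.0189] turn [-0.1367 -0.0035 -0.0015]
t 45.13 pos [0.391  0.308  0.3002] phi 22.6 open 0.0140 F [-0.2163 -0.0784 -6.7063] 
 -> shift [ 0.0152  0.139  -0.0191] turn [-0.1367 -0.0035 -0.0015]
```

```bash
python3 -m handwheel '[0.1,0,0.004,-0.002,0,0,0, 0.1,0,0.012,-0.006,0,0,0, 0.1,0.002,0.024,-0.01,0,0,0, 0.1,0.004,0.038,-0.014,0,0,0, 0.1,0.006,0.053,-0.017,0,0,0, 0.1,0.008,0.068,-0.017,0,0,0, 0.1,0.01,0.083,-0.017,0,0,0, 0.1,0.012,0.098,-0.017,0,0,0, 0.1,0.014,0.112,-0.017,0,0,0, 0.1,0.015,0.125,-0.017,0,0,0, 0.1,0.015,0.134,-0.017,0,0,0, 0.1,0.015,0.139,-0.017,0,0,0]'
python3 -m handwheel '[0.1,0,0,0,0,0,0, 0.1,0,0,0,0,0,0, 0.1,0,0,0,0,0,0, 0.1,0,0,0,0,0,0]'
python3 -c "
from h import *
o,im,de=snap('wrist','k2'); snap('side','sk2');goto(.512,.379,.226,22.7)"
```

```text
t: 46.13
tool_pos: [0.5143, 0.3776, 0.2843]
tool_rot: [0.914, 1.37, -0.915]
contact_force: [0.0, 0.8, -6.9]
opening: 0.0139
t: 46.47
tool_pos: [0.5126, 0.3769, 0.2854]
tool_rot: [0.914, 1.37, -0.914]
contact_force: [0.4, 0.1, -5.9]
opening: 0.0144
t 46.57 pos [0.5127 0.3769 0.2854] phi 22.6 open 0.0142 F [ 0.6117 -0.3242 -6.3777] 
 -> shift [ 0.0594  0.0002 -0.0022] turn [-0.1093 -0.0057 -0.0147]
```

View pics/k2.png

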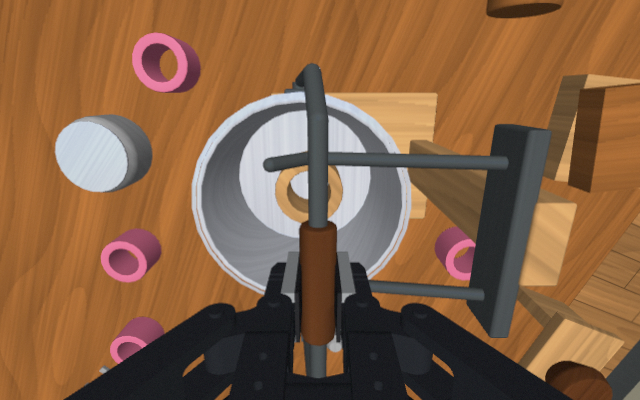

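View pics/sk2.png

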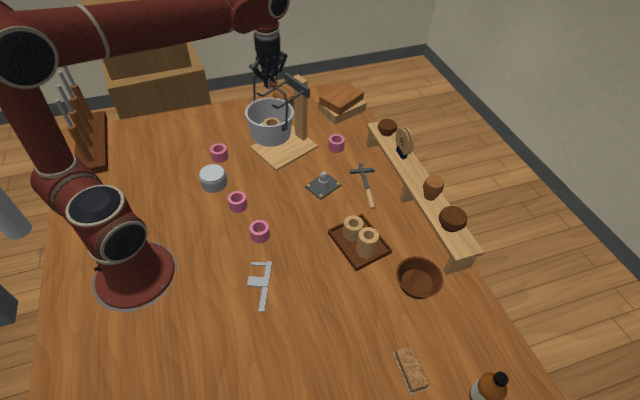

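```bash
python3 -c "
from h import *
o=ctrl.get_obs(); R=Ro.from_rotvec(o['tool_rot']).as_matrix()
def tl(uv,z): return (onplane('wrist',uv,z,o)-o['tool_pos'])@R
print('prongs',tl([(350,159),(470,162)],.240),tl([(385,288.5),(470,294)],.240))
print('tip',tl([(269,163)],.252))
print('cross',tl([(498,125),(485,335)],.26))
"
```

```text
prongs [[ 0.0454  0.018  -0.0456]
 [ 0.0454  0.0869 -0.0439]] [[0.0454 0.0433 0.0393]
 [0.0454 0.0994 0.0436]]
tip [[ 0.0334 -0.0266 -0.0457]]
cross [[ 0.0254  0.0889 -0.0664]
 [ 0.0254  0.1022  0.0595]]
```

```bash
python3 -m handwheel '[0.1,0.004,0,0,0,0,0, 0.1,0.01,0,0,0,0,0, 0.1,0.017,0,0,0,0,0, 0.1,0.024,0,0,0,0,0, 0.1,0.031,0,0,0,0,0, 0.1,0.038,0,0,0,0,0, 0.1,0.045,0,0,0,0,0, 0.1,0.05,0,0,0,0,0, 0.1,0.054,0,0,0,0,0, 0.1,0.057,0,0,0,0,0, 0.1,0.058,0,0,0,0,0, 0.1,0.058,0,0,0,0,0]'
python3 -c "
from h import *
o,im,de=snap('wrist','k3'); goto(.512,.379,.226,22.7)"
```

```text
t: 47.57
tool_pos: [0.513, 0.377, 0.227]
tool_rot: [0.914, 1.37, -0.914]
contact_force: [-0.3, 0.2, -6.2]
opening: 0.0144
t 47.62 pos [0.5132 0.3771 0.2274] phi 22.6 open 0.0144 F [ 0.4408 -0.4778 -6.7556] 
 -> shift [ 0.0014 -0.0004 -0.0022] turn [-0.1155 -0.0022 -0.0269]
```

View pics/k3.png

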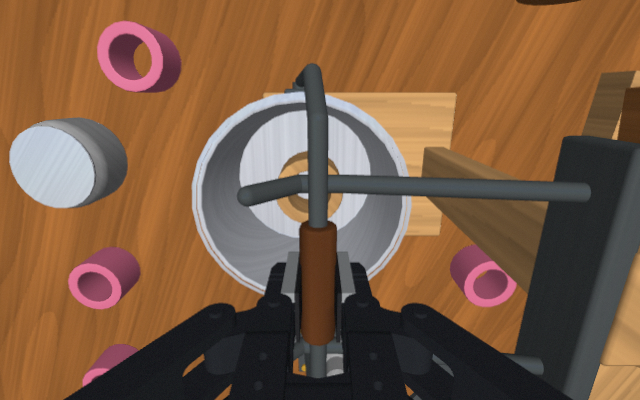

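Not yet seated, since the load is still on the tool. The bar lies behind the tip bend at (245,195), so I'll lower it slowly.

```bash
python3 -m handwheel '[0.1,0.001,0,0,0,0,0, 0.1,0.002,0,0,0,0,0, 0.1,0.003,0,0,0,0,0, 0.1,0.003,0,0,0,0,0, 0.1,0.003,0,0,0,0,0]'
python3 -m handwheel '[0.1,0.001,0,0,0,0,0, 0.1,0.002,0,0,0,0,0, 0.1,0.002,0,0,0,0,0, 0.1,0.002,0,0,0,0,0]'
```

```text
t: 48.03
tool_pos: [0.5135, 0.3772, 0.226]
tool_rot: [0.916, 1.369, -0.912]
contact_force: [-2.5, -0.8, 2.4]
opening: 0.0143
t: 48.37
tool_pos: [0.5136, 0.3773, 0.2258]
tool_rot: [0.916, 1.369, -0.912]
contact_force: [-4.9, -4.2, 9.8]
opening: 0.014
```

```bash
python3 -m handwheel '[0.1,-0.002,0,0,0,0,0, 0.1,-0.002,0,0,0,0,0, 0.1,-0.002,0,0,0,0,0, 0.3,-0.002,0,0,0,0,0, 0.4,-0.002,0,0,0,0,0, 0.45,-0.002,0,0,0,0,0, 0.45,-0.002,0,0,0,0,0]' 20
python3 -c "
from h import *
o,im,de=snap('wrist','k4'); goto(.512,.379,.226,22.7)"
```

```text
t: 48.95
tool_pos: [0.513, 0.377, 0.2235]
tool_rot: [0.914, 1.371, -0.914]
contact_force: [0.5, -0.2, -0.2]
opening: 0.0381
t 49.00 pos [0.513  0.377  0.2236] phi 22.6 open 0.0383 F [-0.6316 -0.7516 -0.2466] 
 -> shift [-0.0024 -0.0002 -0.0023] turn [-0.1182 -0.0006  0.0244]
```

View pics/k4.png

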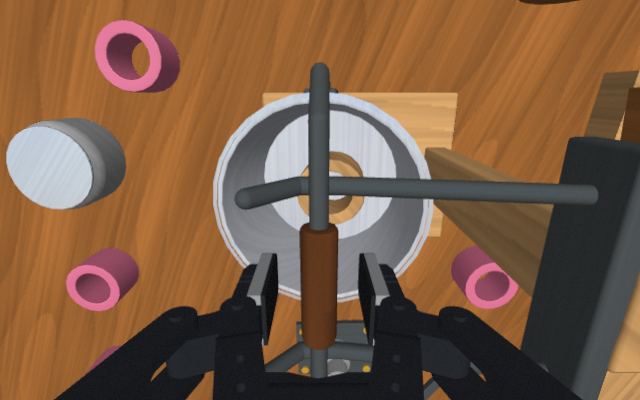

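```bash
python3 -m handwheel '[0.5,-0.01,0,0,0,0,0, 0.5,-0.025,0,0,0,0,0, 0.5,-0.045,0,0,0,0,0, 0.5,-0.07,0,0,0,0,0, 0.5,-0.1,0,0,0,0,0, 0.5,-0.13,0,0,0,0,0, 0.5,-0.16,0,0,0,0,0, 0.5,-0.16,0,0,0,0,0, 0.5,-0.16,0,0,0,0,0, 0.5,-0.16,0,0,0,0,0, 0.5,-0.16,0,0,0,0,0, 0.5,-0.16,0,0,0,0,0]'
python3 -c "
from h import *
o,im,de=snap('wrist','e1'); snap('side','se1')"
```

```text
t: 50.0
tool_pos: [0.5127, 0.3767, 0.3824]
tool_rot: [0.912, 1.372, -0.917]
contact_force: [0.3, 0.0, 0.2]
opening: 0.0428
```

View pics/e1.png

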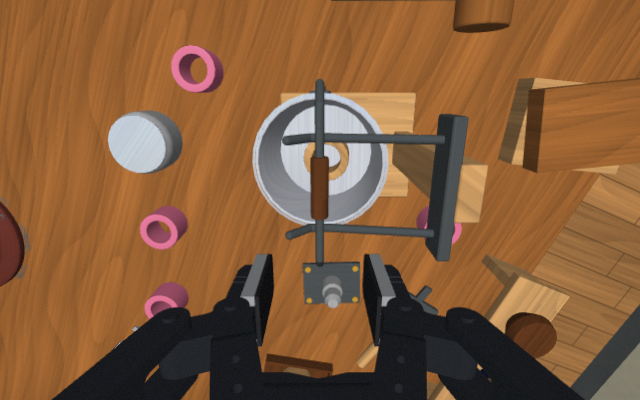

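View pics/se1.png

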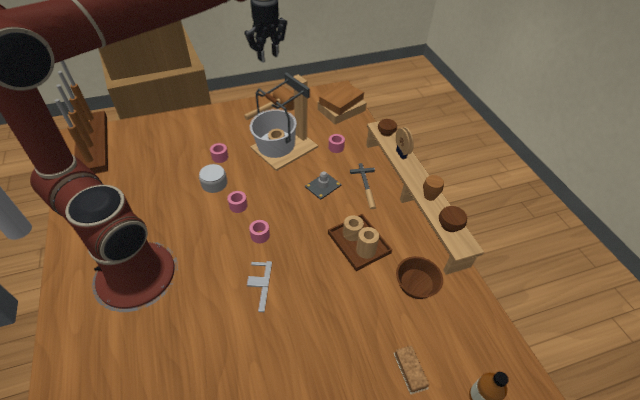

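Hung on both prongs: the bar crosses them at (320,138) and (320,232), and D is in the pail. I'll let it settle for several seconds and check for sway.

```bash
for i in 1 2 3 4 5 6; do python3 -m handwheel '[0.5,0,0,0,0,0,0, 0.5,0,0,0,0,0,0, 0.5,0,0,0,0,0,0, 0.5,0,0,0,0,0,0, 0.5,0,0,0,0,0,0, 0.5,0,0,0,0,0,0, 0.5,0,0,0,0,0,0, 0.5,0,0,0,0,0,0, 0.5,0,0,0,0,0,0, 0.5,0,0,0,0,0,0, 0.5,0,0,0,0,0,0, 0.5,0,0,0,0,0,0]' >/dev/null; done
cat > sw.py <<'E'
from h import *
from scipy.optimize import least_squares
for i in range(6):
    o,im,de=snap('wrist','f%d'%i); P=cloud('wrist',de,o)
    g=(im.min(2)>120)&(P[...,2]>.11)&(P[...,2]<.15)&(np.hypot(P[...,0]-.512,P[...,1]-.379)<.11); q=P[g]
    f=least_squares(lambda p:np.hypot(q[:,0]-p[0],q[:,1]-p[1])-p[2],[.51,.38,.08],loss='soft_l1',f_scale=.002).x
    print('%.2f'%ctrl.get_obs()['t'],f,np.median(q[:,2]))
h=onplane('wrist',[(319.5,187.5)],.248,o); print('grip',h)
E
python3 sw.py
```

```text
56.15 [0.5082 0.3788 0.0759] 0.13317318174366172
56.20 [0.5083 0.3789 0.0759] 0.13319850112239257
56.25 [0.5083 0.3789 0.0759] 0.13323993951682417
56.30 [0.5083 0.3789 0.0759] 0.13329672909153772
56.35 [0.5083 0.3788 0.0759] 0.1332768537582815
56.40 [0.5083 0.3789 0.0759] 0.13330411470265413
grip [[0.5128 0.3808 0.248 ]]
```

```bash
python3 -c "
from h import *
print(ctrl.finish_job())"
```

```text
the job is handed in; nothing more can be done
None
```

The job is done and handed in, at about 56 s of the 210 s allowed. `finish_job` gave no verdict.

- **Collars:** A (80 mm), C (56 mm) and D (44 mm) were present and B was absent. I tried them on the pin in that order:

| Collar | Measured top on pin | Result | Went into |
|---|---|---|---|
| A | 116 mm | stopped on the step, tight | tray |
| C | 92 mm | stopped on the step, tight | tray |
| D | 52.5 mm | down on the foot plate, good | pail |

- **Pail:** I raised the bail upright and hung the pail by it on both prongs.
- **Last checks:**
    - The grip is within a few millimetres of the seat point.
    - The pail rim is at about 133 mm, so the underside is about 38–40 mm above the bench.
    - Six looks over 0.3 s showed no measurable sway.
    - D is in the pail, A and C stand in the tray, and the robot is clear of everything.
    - I saw no bystander displaced in the pictures, but did not measure them.
- **What went wrong:** D was knocked aside while I was measuring it. My first reach came down on something, most likely D, and the tool read about 37 N (32 N of it upward), close to the 40 N limit. That grasp closed on nothing. I looked again, found D about 25 mm away, and the second grasp held.
- **Disagreement:** The top camera read up to about 9 mm off from the wrist camera near the gauge, and less elsewhere. I used the wrist camera for the fits, the tray placing and the hanging.

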